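Hang the inspection mirror on the clip hook inside the desktop cabinet

TASK

Take the red-handled inspection mirror upright out of its black stand, reach it down through the narrow orange-edged hatch of the white cabinet without the mirror or the robot touching the cabinet, and hang it on the blue forked hook inside: push its stem in past the yellow spring jaws to the back of the fork, then lower it until its collar rests on the prongs and let go. The fork's exact height and side position must be found by feel, never loading the hook with more than 15 N, and the mirror must be set down, not dropped. Leave the pen cup, the can and the clear specimen block where they are.

Things in the scene. Friction and masses are not known exactly. Their poses are not given: they have to be found in the camera images.
- mirror: Inspection mirror, loose, 0.1 to 0.15 kg, upright in the stand at the start. Origin: centre of the UNDERSIDE of its round steel collar (28 mm diameter, 6 mm thick); z up along the stem. Stem 8 mm diameter, from 50 mm below the origin up to the handle.
- handle (a point): Grip point of the mirror: on the axis of its red handle, 100 mm above the mirror's origin. The handle is 16 x 16 mm square, faces along the mirror's x and y, from 50 to 120 mm above the mirror's origin. Held here, fingertips reaching up to 30 mm below this point stay clear of the cabinet. A push on the stem can pivot the handle between the pads.
- head (a point): Centre of the round mirror head at the stem's foot, 58 mm below the mirror's origin: 30 mm diameter, 8 mm thick, flat faces along the mirror's +y and -y, lowest point 73 mm below the mirror's origin.
- stand: Black stand, fixed to the desk, foot 80 x 70 mm. Origin: centre of its underside. Its top, 85 mm up, has a slot 36 mm long in x, 14 mm wide in y; the head passes through it and the collar rests on the top. Lift the mirror straight up over 75 mm (judged clear at 80). Stand and pen cup may be on either side.
- cabinet: White steel cabinet, fixed to the desk, 150 x 150 x 160 mm high. Origin: centre of its underside. Walls, floor and top are 4 mm thick. Its +x side is a closed clear pane, the hook sits inside on the -x wall, the only opening is the hatch in the top. It must not be touched.
- hatch (a point): Centre of the orange-edged hatch in the cabinet's top face (z = 160 mm): 105 mm long in the cabinet's x, 46 mm wide in y.
- hook: Hook's mounting plate, fixed inside on the cabinet's -x wall, axes parallel to the cabinet's. Origin: on the wall's inner face, 97 mm above the cabinet's underside. A level blue fork points from it to +x (it gives about 1 mm per 6 N downwards). This is the PLATE's pose: the fork is clamped 0 to 24 mm higher (prong tops at z = 0 to 24 mm here) and up to 5 mm to either side in y; not reported.
- entry (a point): Point fixed to the plate, at x = 92, y = 0, z = 30 mm of its frame, before the fork's mouth. Come straight down through the hatch until the mirror's origin is here (collar over any prong height, head below the prongs), then move to -x of the plate. The mouth flares about 29 degrees each side from x = 52 to 70 mm, 24 mm wide at its tips, into a gap 12 mm wide.
- jaws (a point): Point fixed to the plate at x = 47 mm, y = 0, z = 0: two yellow half-round spring jaws (4 mm radius, one on each prong) narrow the gap to 5 mm here. Pushing the stem past them to -x takes about 3 to 8 N; they close behind it.
- home (a point): Point fixed to the plate at x = 37 mm, y = 0, z = 0: middle of the home span. Stem axis against the back stop is x = 33 mm, free of the jaws below x = 41 mm. Here the mirror is lowered until the collar's underside rests on the prongs (8 mm thick), at z = 0 to 24 mm.
- pen_cup: Bystander: empty white pen cup, 72 mm wide, 95 mm high, origin at its underside.
- can: Bystander: plain aluminium drink can, 66 mm diameter, 115 mm high, origin at its underside.
- specimen: Bystander: clear block 90 x 70 x 20 mm with a specimen in it, origin at its underside.
Mind the look-alikes: they are no part of the job. There is more than one size of the mirror; the job needs the smaller. Leave any turquoise look-alike of the stand alone.

How it is judged:
On the way, in this order (a step that is already met when the one before it is completed fails the run):
1. the mirror is lifted clear of its stand, upright (z of mirror in the frame of stand above 0.165 m and angle between mirror's own z axis and vertical below 0.3 rad), for 0.1 s.
2. the mirror is down through the hatch, its stem in front of the hook's jaws (x of mirror in the frame of hook between 0.053 and 0.11 m and z of mirror in the frame of hook between -0.005 and 0.05 m and y of mirror in the frame of hook between -0.012 and 0.012 m), for 0.1 s.
3. the stem is pushed past the spring jaws into the back of the fork (x of mirror in the frame of hook between 0.028 and 0.0425 m and z of mirror in the frame of hook between -0.005 and 0.05 m and y of mirror in the frame of hook between -0.012 and 0.012 m), for 0.1 s.
At the end, for the whole second after the job is handed in: The mirror hangs at rest on the hook alone, upright within 0.12 rad, its collar resting on the prongs, stem behind the jaws (28 to 42.5 mm from the wall, within 9 mm of the plate's middle), released, touching neither cabinet nor robot (x of mirror in the frame of hook between 0.028 and 0.0425 m and y of mirror in the frame of hook between -0.009 and 0.009 m and z of mirror in the frame of hook between -0.005 and 0.028 m and angle between mirror's own z axis and vertical below 0.12 rad and contact force between mirror and hook above 0.5 N and contact force between mirror and cabinet below 0.05 N and contact force between mirror and the fingers below 0.05 N and linear speed of mirror below 0.02 m/s and angular speed of mirror below 0.2 rad/s).
It fails at once if the mirror touches the cabinet (over 0.5 N) (contact force between mirror and cabinet above 0.5 N).
It fails at once if the robot touches the cabinet (over 0.5 N) (contact force between any of the fingers, the arm and cabinet above 0.5 N).
It fails at once if the hook is loaded with more than 15 N (contact force between anything else and hook above 15 N).
It fails at once if the mirror is dropped (moves over 0.15 m/s while not held) (linear speed of mirror above 0.15 m/s and contact force between mirror and the fingers below 0.05 N).
It fails at once if a bystander is moved more than 15 mm (distance of any of pen_cup, can, specimen from where it was at the start of the episode above 0.015 m).
It also fails if it takes over 67 s, if anything falls off the work surface, if the arm or the gripper's body presses on something with over 40 N, if the wrist force passes 120 N, or if a joint passes its speed limit or range.

ROBOT

A 7-joint arm with a two-finger parallel gripper is mounted at the origin on the work surface. World frame = base frame: x ahead of the robot, y to its left, z up, the work surface at z = 0. Lengths are in m, angles in rad, forces in N, time in s.
With the tool pointing down it reaches from about 0.425 to 0.875 m from the base axis. Payload 4.7 kg.
Tool frame: the origin (TCP) lies on the mounting face of the last link; the fingertips stand 182 mm ahead of it and the grasp point (between the pads) lies 164 mm ahead of it; z points along the fingers, y is the direction in which the jaws open and shut (so a half turn about z gives the same grasp; the last joint's range is limited). The gripper opens to 87 mm and grips with 3 to 60 N. Pads are 19 mm wide; open, the fingers measure 117 mm over their backs; the gripper's body (75 mm by 190 mm) begins 51 mm behind the grasp point.
Start: joints at [1.309, 0.321, -0.07, 1.45, 0.023, 1.371, -0.057], TCP at [0.177, -0.625, 0.405] pointing down, gripper open.
Joint ranges: [-2.86, 2.86], [-0.3, 2.09], [-1.38, 1.24], [0.06, 2.45], [-1.56, 4.7], [0.09, 2.05], [-2.69, 2.69]. Speed limits (rad/s): [2.57, 2.57, 3.14, 3.14, 3.14, 3.14, 3.14].

INTERFACE

Orientations are given as a rotation vector (axis times angle).
In Python, from bench import ctrl gives the robot as it stands. The module is installed in compiled form; this text tells all that it offers.
- The arm moves only by the tool play_rows, never from a script. Its argument "targets" is text: rows parted by semicolons, each of 7 numbers parted by spaces: the shift along the tool's x, y, z in cm, then the turn, a rotation vector about the tool's x, y, z in rad, then the opening, from -1 (shut) to 1 (fully open). In form: x y z ax ay az grip; .... A call has 1 to 20 rows; each row shifts and turns the pose as measured when the row begins, along the tool's axes as they then stand; what a row does not reach is not made up. A row lasts 1/8 s, in which the tool goes at most 62.5 mm and 10.7 degrees, less where a joint would pass 70% of its speed; a pose out of reach is approached as far as the arm can. A call is refused whole if a number of a shift passes 6.25 or a number of a turn 0.188, either way. A call with a gripper value outside its range is refused whole. The fingers move at their own pace and stop on an object; "newtons" is the grip in N (left out, the last holds). Time passes only in rows, so rows that do not move let the fingers close. It gives the time, the measured TCP pose, the force and the opening at its end, in the units of the state.
- ctrl.get_state(): the state, without advancing time (a new reading comes with each control period).
- ctrl.get_image(name): name is "scene" or "top"; returns a dict with "pixels" (384x512x3 uint8, blue, green, red), "depth" (384x512 float32, m along the optical axis (not along the pixel's ray), 0 where there is no reading), "intrinsics" (3x3 intrinsics, pixels), "R" (3x3) and "t" (3): a world point X has camera coordinates R X + t. Camera axes: x right, y down, z forward; pixel columns grow to the right and rows downward; lengths in m; the calibration is good to about 2 mm. A picture is of the moment at which its call begins.
- ctrl.close_job(): hands the job in, once; it reports no verdict.
The state is a dict: "time": time; "joint_positions": joint angles; "qd": joint speeds; "joint_torque": joint torques, N m; "position": TCP position; "tool_rot": TCP orientation; "ft_force": force on the tool from outside, world axes, zero at the start; "torque": the same for the moment, N m; "grip_width": opening from 0.0 (shut) to 1.0 (fully open).
Only numpy, scipy, OpenCV 4.12 (cv2) and the standard library are available. Lean on these libraries where they do the work, as an engineer would, in place of code of your own. Each camera call takes 0.05 s, during which the arm holds its last target.

## Working session

There is one attempt and no reset: what is moved stays moved. The work goes in short steps, Python scripts to look and compute and a tool call to move; the robot and the scene stay as the last step left them, time stands still between calls to the robot, and variables do not carry over. Pictures are saved under pics/ and viewed, and the job is handed in when it is done.

Besides the shell and the picture viewer there is one more tool, called after "Call:" as a command line: name --argument value ..., lists and objects as JSON in quotes. play_rows: Moves the arm, as the interface text tells. Its arguments: {"type":"object","properties":{"targets":{"type":"string"},"newtons":{"type":"number"}},"required":["targets"]}

```bash
mkdir -p pics; ls
python3 - <<'E'
from bench import ctrl
import cv2,numpy as np
s=ctrl.get_state(); print(s)
for n in("scene","top"):
    im=ctrl.get_image(n); np.savez(f"pics/{n}0.npz",**im)
    cv2.imwrite(f"pics/{n}0.png",im["pixels"]); print(n,im["intrinsics"],im["R"],im["t"])
E
```

```text
pics
{'time': 0.0, 'joint_positions': array([ 1.30910163,  0.32184049, -0.07009434,  1.45169188,  0.02256789,
        1.37078464, -0.05688348]), 'qd': array([-3.13642183e-05, -4.96259257e-04,  1.50429657e-03,  9.68265013e-04,
       -1.65185412e-03,  1.01824355e-03, -6.02989541e-05]), 'joint_torque': array([-3.08749259e-04, -4.91285169e+01, -4.04254971e-01, -3.12527347e+01,
       -6.40660571e-02,  4.36868286e-02,  1.90952210e-04]), 'position': array([ 0.17692624, -0.62524268,  0.4036414 ]), 'tool_rot': array([-3.10986808e+00, -4.31661161e-01,  5.17425983e-04]), 'ft_force': array([-0.1013261 ,  0.67779421, -0.50884797]), 'torque': array([0.0192779 , 0.0640666 , 0.03067611]), 'grip_width': 1.0004155341678589}
scene [[453.03575142   0.         252.59326318]
 [  0.         453.03575142 189.96535474]
 [  0.           0.           1.        ]] [[ 0.41369905  0.91040501 -0.00397693]
 [ 0.72098617 -0.33028588 -0.60917171]
 [-0.5559065   0.24914645 -0.79302838]] [-0.21389722 -0.3392079   1.46614875]
top [[494.79028616   0.         254.8365485 ]
 [  0.         494.79028616 194.29324949]
 [  0.           0.           1.        ]] [[-0.01217615 -0.99992531  0.00105637]
 [-0.99240032  0.01195514 -0.12246908]
 [ 0.1224473  -0.00253955 -0.99247177]] [-0.01804768  0.56845909  1.20713621]
```

View pics/scene0.png

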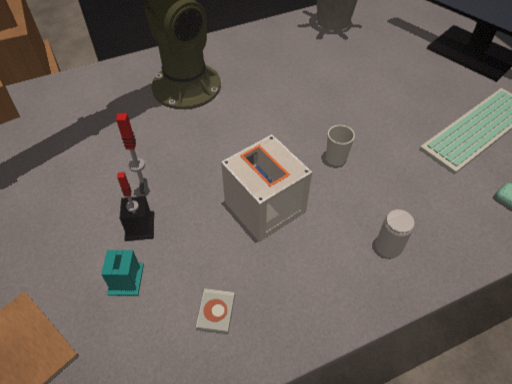

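View pics/top0.png

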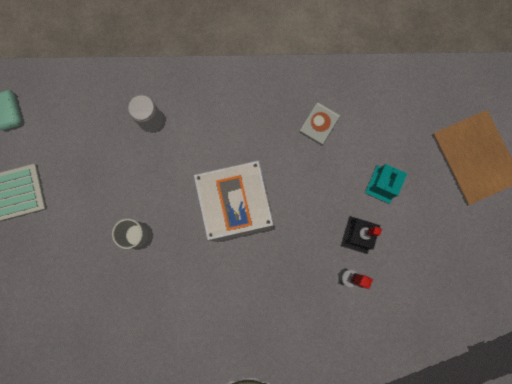

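The top view shows the cabinet at about (233,202), the black stand with the small mirror at (362,234), and the larger look-alike at (357,280). The turquoise decoy stand is at (387,183), the can at (143,108), the cup at (128,235) and the specimen at (320,123). I'll zoom in next.

Run:
```python
import cv2,numpy as np
t=np.load("pics/top0.npz")["pixels"]; s=np.load("pics/scene0.npz")["pixels"]
a=cv2.resize(t[150:250,183:283],(390,390),interpolation=cv2.INTER_CUBIC)
b=cv2.resize(t[205:305,320:420],(390,390),interpolation=cv2.INTER_CUBIC)
cv2.imwrite("pics/z1.png",np.hstack([a,b]))
a=cv2.resize(s[130:240,215:315],(390,429),interpolation=cv2.INTER_CUBIC)
b=cv2.resize(s[105:245,90:190],(390,546),interpolation=cv2.INTER_CUBIC)
a=cv2.copyMakeBorder(a,0,117,0,0,cv2.BORDER_CONSTANT)
cv2.imwrite("pics/z2.png",np.hstack([a,b]))
```

```text
(no output)
```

View pics/z1.png

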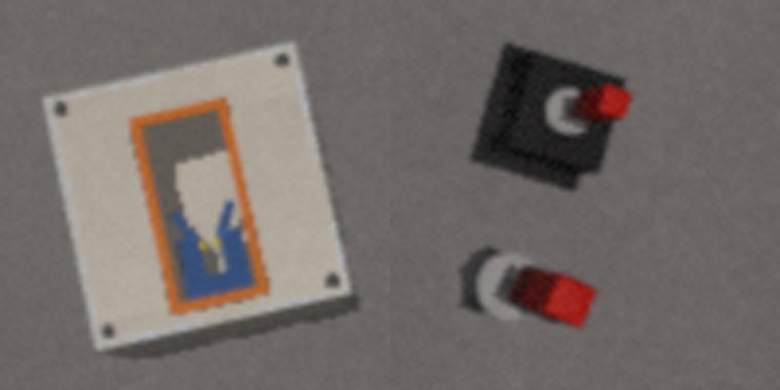

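View pics/z2.png

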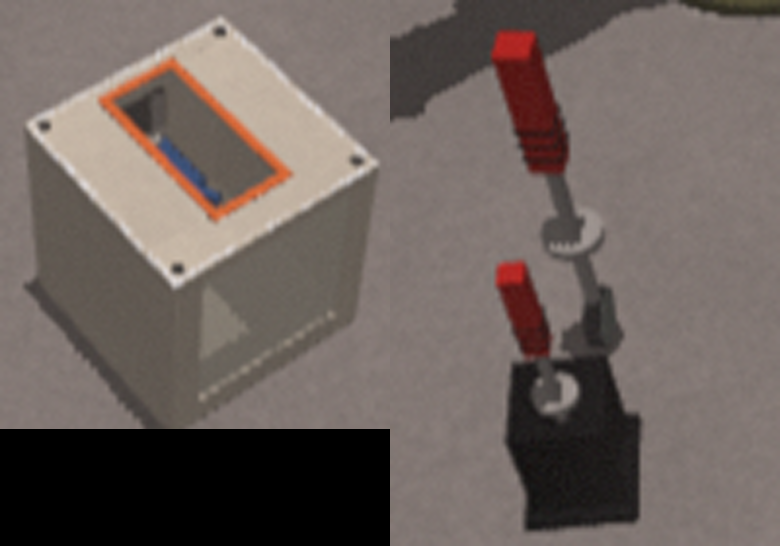

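```bash
cat > h.py <<'E'
import cv2,numpy as np
def load(n): 
    d=np.load(n); return {k:d[k] for k in d.files}
def ray(im,uv,z):
    uv=np.atleast_2d(np.asarray(uv,float)); K=im["intrinsics"];R=im["R"];t=im["t"]
    C=-R.T@t
    d=np.c_[uv,np.ones(len(uv))]@np.linalg.inv(K).T@R
    return C+d*((z-C[2])/d[:,2])[:,None]
def proj(im,X):
    X=np.atleast_2d(X); c=X@im["R"].T+im["t"]; p=c@im["intrinsics"].T; return p[:,:2]/p[:,2:]
def cloud(im):
    d=im["depth"]; v,u=np.indices(d.shape); K=im["intrinsics"]
    c=np.stack([(u-K[0,2])/K[0,0]*d,(v-K[1,2])/K[1,1]*d,d],-1)
    return (c-im["t"])@im["R"]
def tri(i1,p1,i2,p2):
    A=[];b=[]
    for im,p in((i1,p1),(i2,p2)):
        C=-im["R"].T@im["t"]; d=im["R"].T@np.linalg.inv(im["intrinsics"])@np.r_[p,1]; d/=np.linalg.norm(d)
        P=np.eye(3)-np.outer(d,d); A.append(P); b.append(P@C)
    A=np.vstack(A);b=np.hstack(b); x,*_=np.linalg.lstsq(A,b,rcond=None); return x,np.linalg.norm(A@x-b)
E
python3 - <<'E'
from h import *
for n in("top","scene"):
    im=load(f"pics/{n}0.npz"); px=im["pixels"]; hsv=cv2.cvtColor(px,cv2.COLOR_BGR2HSV); P=cloud(im)
    def show(name,m,z):
        nl,lab,st,ce=cv2.connectedComponentsWithStats(m.astype(np.uint8))
        for i in range(1,nl):
            if st[i,4]<15: continue
            c,_=cv2.findContours((lab==i).astype(np.uint8),cv2.RETR_EXTERNAL,cv2.CHAIN_APPROX_NONE)
            r=cv2.minAreaRect(c[0]); print(n,name,st[i],ce[i].round(1),"med z",np.median(P[lab==i][:,2]).round(4),"rect", [round(float(q),1) for q in (*r[0],*r[1],r[2])])
            if z is not None:
                pl=ray(im,c[0][:,0,:],z)[:,:2].astype(np.float32); rr=cv2.minAreaRect(pl); print("   world",np.round(rr[0],4),np.round(rr[1],4),round(rr[2],2), "cent",ray(im,ce[i],z)[0].round(4))
    H,S,V=[hsv[...,k].astype(int) for k in range(3)]
    show("orange",(H>4)&(H<17)&(S>140)&(V>150),0.16)
    show("red",((H<4)|(H>175))&(S>170)&(V>60),None)
    show("redtop",((H<4)|(H>175))&(S>170)&(V>165),0.205)
    show("blue",(H>100)&(H<125)&(S>120)&(V>60),0.11)
    show("yellow",(H>20)&(H<32)&(S>120)&(V>100),0.11)
    top=(abs(P[...,2]-0.16)<0.008)&(P[...,0]>.3)&(im["depth"]>0)
    show("cabtop",top,0.16)
    show("black",(V<50)&(S<90)&(P[...,0]>.25),0.085)
E
```

```text
top orange [217 176  35  54 284] [233.4 202.2] med z 0.1616 rect [233.7, 202.3, 50.7, 25.3, 77.5]
   world [0.5354 0.0233] [0.1148 0.0565] 12.08 cent [0.5355 0.0238 0.16  ]
top red [370 227  11   9  78] [375.1 230.9] med z 0.2033 rect [375.0, 231.0, 8.0, 10.0, 90.0]
top red [354 275  18  13 150] [363.2 281. ] med z 0.2694 rect [362.6, 280.7, 16.1, 10.4, 18.4]
top blue [229 207  18  19 140] [237.4 217.5] med z 0.0973 rect [237.1, 215.9, 15.8, 15.3, 76.0]
   world [0.5086 0.0175] [0.0371 0.0358] 13.36 cent [0.5046 0.0167 0.11  ]
top cabtop [ 194  161   79   79 3473] [232.4 199.4] med z 0.1607 rect [232.6, 200.1, 66.4, 67.0, 77.5]
   world [0.5409 0.0256] [0.1504 0.15  ] 12.06 cent [0.5417 0.026  0.16  ]
top cabtop [367 228   9   9  19] [369.9 232.6] med z 0.1613 rect [369.9, 233.3, 10.0, 5.7, 58.0]
   world [ 0.4639 -0.2851] [0.0182 0.0156] 69.4 cent [ 0.4633 -0.2807  0.16  ]
top black [342 217  38  36 703] [357.7 235.4] med z 0.0824 rect [360.2, 235.2, 31.5, 30.6, 16.7]
   world [ 0.4611 -0.2748] [0.0745 0.0729] 71.41 cent [ 0.4603 -0.2689  0.085 ]
scene orange [241 145  48  41 258] [
[... 2022 characters left out ...]
ck [140 183   5  11  38] [141.8 188.4] med z 0.0302 rect [141.7, 188.2, 10.0, 3.8, 83.7]
   world [ 0.4211 -0.2523] [0.0089 0.0316] 78.76 cent [ 0.4214 -0.2521  0.085 ]
scene black [ 120  196   34   45 1090] [137.2 220.2] med z 0.0518 rect [136.7, 217.8, 42.7, 33.5, 85.0]
   world [ 0.4988 -0.287 ] [0.0762 0.1219] 73.2 cent [ 0.5072 -0.2876  0.085 ]
scene black [483 303  25  22 158] [495.3 314.8] med z -0.7502 rect [496.0, 315.5, 21.6, 20.0, 19.4]
   world [1.0275 0.301 ] [0.0382 0.0479] 32.51 cent [1.0256 0.301  0.085 ]
scene black [469 324  13  14  57] [474.4 330.6] med z -0.7508 rect [473.4, 329.3, 9.8, 14.8, 63.4]
   world [1.0306 0.2399] [0.0334 0.0174] 89.29 cent [1.0336 0.2411 0.085 ]
```

```bash
cat > m1.py <<'E'
from h import *
from scipy.optimize import least_squares
T=load("pics/top0.npz"); S=load("pics/scene0.npz")
# cabinet outline: orange outer contours in both views -> world rects at z=.16; use edge lines
for im,n in((T,"top"),(S,"scene")):
    hsv=cv2.cvtColor(im["pixels"],cv2.COLOR_BGR2HSV).astype(int); H,Sa,V=[hsv[...,k] for k in range(3)]
    m=((H>4)&(H<17)&(Sa>120)&(V>120)); m[260:]=0
    # rays of all orange px; stats in rotated frame
    v,u=np.nonzero(m); p=ray(im,np.c_[u,v],0.16)[:,:2]
    for yaw in np.radians([11.5,12,12.5]):
        R=np.array([[np.cos(yaw),np.sin(yaw)],[-np.sin(yaw),np.cos(yaw)]]); q=p@R.T
        lo,hi=np.percentile(q,2,0),np.percentile(q,98,0); c=(lo+hi)/2
        print(n,np.degrees(yaw).round(1),"size",(hi-lo).round(4),"centre",(R.T@c).round(4))
yaw=np.radians(12.1); R=np.array([[np.cos(yaw),np.sin(yaw)],[-np.sin(yaw),np.cos(yaw)]])
P=cloud(T); m=(abs(P[...,2]-.161)<.006)&(abs(P[...,0]-.54)<.12)&(abs(P[...,1]-.024)<.12)
q=ray(T,np.argwhere(m)[:,::-1],.16)[:,:2]@R.T
print("cab top", (R.T@((np.percentile(q,.5,0)+np.percentile(q,99.5,0))/2)).round(4), np.percentile(q,99.5,0)-np.percentile(q,.5,0))
P=cloud(S); m=(abs(P[...,2]-.161)<.004)&(abs(P[...,0]-.54)<.12)&(abs(P[...,1]-.024)<.12)
q=ray(S,np.argwhere(m)[:,::-1],.16)[:,:2]@R.T
print("cab top S", (R.T@((np.percentile(q,.5,0)+np.percentile(q,99.5,0))/2)).round(4), np.percentile(q,99.5,0)-np.percentile(q,.5,0))
# red handle
for im,n,box in((T,"top",(365,222,390,242)),(S,"scene",(112,168,134,205))):
    hsv=cv2.cvtColor(im["pixels"],cv2.COLOR_BGR2HSV).astype(int); H,Sa,V=[hsv[...,k] for k in range(3)]
    m=((H<5)|(H>174))&(Sa>130)&(V>50); mm=np.zeros_like(m); x0,y0,x1,y1=box; mm[y0:y1,x0:x1]=m[y0:y1,x0:x1]
    P=cloud(im)[mm]; print(n,mm.sum(),P.min(0).round(4),P.max(0).round(4)); t=P[P[:,2]>.2]; print(" topface",t.mean(0).round(4),t.min(0).round(4),t.max(0).round(4))
# big
for im,n,box in((T,"top",(350,270,375,292)),(S,"scene",(112,108,136,150))):
    hsv=cv2.cvtColor(im["pixels"],cv2.COLOR_BGR2HSV).astype(int); H,Sa,V=[hsv[...,k] for k in range(3)]
    m=((H<5)|(H>174))&(Sa>130)&(V>50); mm=np.zeros_like(m); x0,y0,x1,y1=box; mm[y0:y1,x0:x1]=m[y0:y1,x0:x1]
    P=cloud(im)[mm]; t=P[P[:,2]>.262]; print("big",n," topface",t.mean(0).round(4),t.min(0).round(4),t.max(0).round(4), P.min(0).round(3))
# fork
c=np.array([.541,.0245]); 
hsv=cv2.cvtColor(T["pixels"],cv2.COLOR_BGR2HSV).astype(int); H,Sa,V=[hsv[...,k] for k in range(3)]
P=cloud(T)
for name,m in(("blue",(H>100)&(H<128)&(Sa>90)&(V>40)),("yel",(H>18)&(H<35)&(Sa>70)&(V>90))):
    m=m.copy(); k=np.zeros_like(m); k[170:235,212:255]=1; m&=k
    q=(P[m][:,:2]-c)@R.T+[.071,0]; z=P[m][:,2]-.097
    print(name,m.sum()); 
    for a,b,d in sorted(zip(q[:,0],q[:,1],z)): print("%.3f %.3f %.3f"%(a,b,d),end="; ")
    print()
E
python3 m1.py
```

```text
top 11.5 size [0.2331 0.652 ] centre [ 0.6106 -0.2691]
top 12.0 size [0.2359 0.6517] centre [ 0.6097 -0.269 ]
top 12.5 size [0.2386 0.6514] centre [ 0.6089 -0.2689]
scene 11.5 size [1.1023 0.3598] centre [ 0.0794 -0.2264]
scene 12.0 size [1.1043 0.3525] centre [ 0.0798 -0.2266]
scene 12.5 size [1.1062 0.3451] centre [ 0.0802 -0.2269]
cab top [0.541  0.0256] [0.14919448 0.14883898]
cab top S [0.5407 0.0232] [0.15021165 0.14985802]
top 97 [ 0.4566 -0.3177  0.0843] [ 0.4822 -0.2763  0.2091]
 topface [ 0.4653 -0.2851  0.2047] [ 0.4583 -0.2953  0.2002] [ 0.4736 -0.2767  0.2091]
scene 183 [ 0.4571 -0.2961  0.1362] [ 0.4752 -0.2794  0.2061]
 topface [ 0.4656 -0.2874  0.2037] [ 0.4571 -0.2961  0.2004] [ 0.4733 -0.2796  0.2061]
big top  topface [ 0.3618 -0.2412  0.2695] [ 0.349  -0.2554  0.2621] [ 0.3745 -0.2286  0.2741] [ 0.349 -0.32  -0.004]
big scene  topface [ 0.3715 -0.2444  0.2753] [ 0.3474 -0.2826  0.2622] [ 1.1481 -0.2305  0.9552] [ 0.347 -0.283  0.174]
blue 189
0.020 0.002 -0.002; 0.020 0.014 0.001; 0.020 -0.007 -0.001; 0.020 0.005 0.001; 0.020 -0.017 -0.004; 0.020 -0.005 -0.001; 0.0
[... 3095 characters left out ...]
52 0.017 -0.000; 0.052 0.007 -0.002; 0.053 0.009 0.002; 0.053 -0.012 -0.000; 0.053 0.012 -0.001; 0.053 -0.010 -0.001; 0.054 -0.008 -0.002; 0.054 0.014 -0.002; 0.055 0.011 0.004; 0.055 -0.011 0.002; 0.056 0.009 -0.004; 0.056 -0.008 -0.001; 0.058 -0.011 0.003; 0.058 0.011 0.002; 0.058 0.013 0.003; 0.060 -0.012 0.001; 0.060 0.012 0.004; 0.061 0.015 0.001; 0.062 -0.015 -0.002; 0.063 -0.012 -0.003; 0.063 0.012 -0.000; 0.063 0.014 0.003; 0.064 -0.015 -0.001; 0.066 0.014 0.004; 0.066 0.016 0.002; 0.067 -0.016 -0.000; 0.069 0.016 0.002; 0.069 0.018 0.000; 
yel 7
0.045 -0.003 0.001; 0.047 0.004 -0.002; 0.047 0.006 0.001; 0.047 -0.004 -0.001; 0.049 0.005 0.001; 0.050 -0.004 -0.001; 0.057 0.005 -0.091;
```

Camera measurements so far:
- **Cabinet:** centre about (0.541, 0.0244), yaw about 12.1°.
- **Mirror axis:** about (0.4655, -0.2863), with faces at -18.3° mod 90°.
- **Large look-alike:** about (0.362, -0.241).

I'll keep the wide gripper axis off the look-alike. First I'll rise and turn, then travel.

Call:
play_rows --targets "0 0 -1 0 0 0.149 1;0 0 -1 0 0 0.149 1;0 0 -1 0 0 0.149 1;0 0 0 0 0 0.149 1;0 0 0 0 0 0 1"

```text
time: 0.72
position: [0.1767, -0.6248, 0.4311]
tool_rot: [-3.09, 0.527, 0.006]
ft_force: [-0.4, -0.1, 0.0]
grip_width: 1.002
```

```bash
cat >> h.py <<'E'
from scipy.spatial.transform import Rotation as Ro
YAW=np.radians(12.1); CAB=np.array([.541,.0244])
PL=CAB+np.array([np.cos(YAW),np.sin(YAW)])*-.071
def st(goal=None,yyaw=None):
    from bench import ctrl
    s=ctrl.get_state(); R=Ro.from_rotvec(s["tool_rot"]).as_matrix(); p=s["position"]; g=p+R[:,2]*.164
    c,sn=np.cos(YAW),np.sin(YAW); W=np.array([[c,sn,0],[-sn,c,0],[0,0,1]])
    print("t",round(s["time"],2),"tcp",p.round(4),"grasp",g.round(4),"ty yaw",np.degrees(np.arctan2(R[1,1],R[0,1])).round(2),"tilt",R[:2,2].round(4),"F",s["ft_force"].round(2),"T",s["torque"].round(2),"grip",round(s["grip_width"],3))
    print(" plate: grasp",((W@(g-np.r_[PL,.097]))*1000).round(1),"F",(W@s["ft_force"]).round(2))
    if goal is not None: print(" shift cm (tool)",(R.T@(np.array(goal)-g)*100).round(2))
    if yyaw is not None:
        y=np.radians(yyaw); D=np.c_[[np.sin(y),-np.cos(y),0],[np.cos(y),np.sin(y),0],[0,0,-1.]]
        D=np.c_[np.cross(D[:,1],D[:,2]),D[:,1],D[:,2]]
        print(" turn",Ro.from_matrix(R.T@D).as_rotvec().round(4))
    return s
E
python3 -c "
from h import *
st([.4655,-.2863,.24],-108.3)"
```

```text
t 0.72 tcp [ 0.1767 -0.6248  0.4311] grasp [ 0.1763 -0.6235  0.2671] ty yaw -109.35 tilt [-0.0025  0.0078] F [-0.43 -0.1   0.02] T [ 0.03  0.04 -0.01] grip 1.002
 plate: grasp [-421.4 -557.1  170.1] F [-0.44 -0.    0.02]
 shift cm (tool) [ 16.13 -41.38   2.9 ]
 turn [-0.0066  0.0049 -0.0183]
```

Call:
play_rows --targets "1.6 -4.1 0 0 0 0 1;1.6 -4.1 0 0 0 0 1;1.6 -4.1 0 0 0 0 1;1.6 -4.1 0 0 0 0 1;1.6 -4.1 0 0 0 0 1;1.6 -4.1 0 0 0 0 1;1.6 -4.1 0 0 0 0 1;1.6 -4.1 0 0 0 0 1;1.6 -4.1 0 0 0 0 1;1.2 -3 0 0 0 0 1;0 0 0 0 0 0 1"

```text
time: 2.1
position: [0.4589, -0.2849, 0.428]
tool_rot: [-3.095, 0.473, 0.015]
ft_force: [-0.3, -0.4, 0.3]
grip_width: 1.002
```

```bash
python3 -c "
from h import *
st([.4655,-.2863,.24],-108.3)"
```

```text
t 2.1 tcp [ 0.4589 -0.2849  0.428 ] grasp [ 0.4577 -0.2829  0.264 ] ty yaw -107.37 tilt [-0.0077  0.0123] F [-0.29 -0.41  0.31] T [ 0.05  0.06 -0.04] grip 1.002
 plate: grasp [ -74.9 -283.   167. ] F [-0.36 -0.34  0.31]
 shift cm (tool) [0.87 0.11 2.39]
 turn [-0.0093  0.0111  0.0163]
```

Call:
play_rows --targets "0.7 0 0.5 -0.009 0.011 0.016 1;0 0 0 0 0 0 1"

```text
time: 2.35
position: [0.4647, -0.2891, 0.422]
tool_rot: [3.1, -0.501, -0.001]
ft_force: [0.2, -0.4, -0.1]
grip_width: 1.003
```

```bash
python3 -c "
from h import *
from bench import ctrl
st([.4655,-.2863,.177],-108.3)
for n in('top','scene'):
    im=ctrl.get_image(n); cv2.imwrite(f'pics/{n}1.png',im['pixels'])
a=cv2.imread('pics/top1.png')[180:310,300:430];b=cv2.imread('pics/scene1.png')[90:220,70:200]
cv2.imwrite('pics/z3.png',np.hstack([cv2.resize(a,(400,400)),cv2.resize(b,(400,400))]))
"
```

```text
t 2.35 tcp [ 0.4647 -0.2891  0.422 ] grasp [ 0.4645 -0.2893  0.258 ] ty yaw -108.37 tilt [-0.001  -0.0012] F [ 0.18 -0.4  -0.07] T [ 0.03  0.03 -0.02] grip 1.003
 plate: grasp [ -69.6 -290.7  161. ] F [ 0.1  -0.43 -0.07]
 shift cm (tool) [ 0.01 -0.32  8.1 ]
 turn [ 0.0014  0.0006 -0.0013]
```

View pics/z3.png

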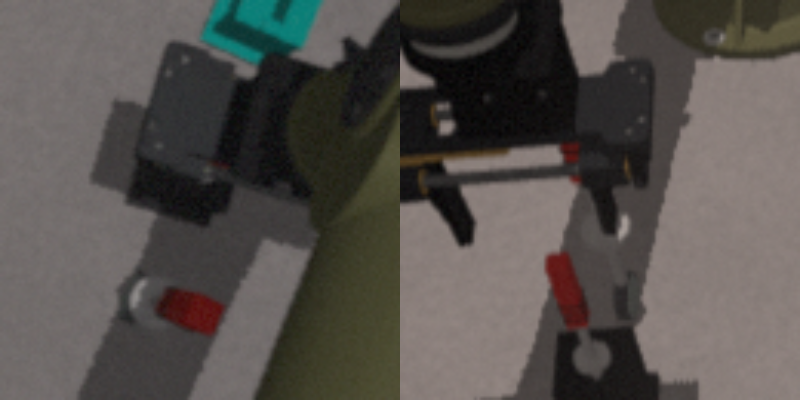

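The gripper straddles the small handle, with the red grip at about (565,290) in the right crop. The look-alike is clear, so I'll descend.

Call:
play_rows --targets "0 -0.3 2 0 0 0 1;0 0 2 0 0 0 1;0 0 2 0 0 0 1;0 0 1.6 0 0 0 1;0 0 0 0 0 0 1"

```text
time: 3.08
position: [0.463, -0.2907, 0.3451]
tool_rot: [3.096, -0.512, 0.001]
ft_force: [-0.1, 0.8, 0.2]
grip_width: 1.001
```

```bash
python3 -c "
from h import *
st([.4655,-.2863,.177],-108.3)"
```

```text
t 3.08 tcp [ 0.463  -0.2907  0.3451] grasp [ 0.463  -0.2913  0.1811] ty yaw -108.79 tilt [-0.0001 -0.0034] F [-0.15  0.85  0.17] T [ 0.01  0.07 -0.03] grip 1.001
 plate: grasp [ -71.5 -292.3   84.1] F [0.03 0.86 0.17]
 shift cm (tool) [ 0.08 -0.55  0.41]
 turn [ 0.0032 -0.001  -0.0085]
```

Call:
play_rows --targets "0.1 -0.55 0.4 0.003 -0.001 -0.009 1;0 0 0 0 0 0 1"

```text
time: 3.32
position: [0.4662, -0.2859, 0.3421]
tool_rot: [3.101, -0.498, 0.003]
ft_force: [0.6, 0.4, -0.2]
grip_width: 1.002
```

```bash
python3 -c "
from h import *
st([.4655,-.2863,.177],-108.3)"
```

```text
t 3.33 tcp [ 0.4662 -0.2859  0.3421] grasp [ 0.4665 -0.286   0.1781] ty yaw -108.25 tilt [ 0.0017 -0.001 ] F [ 0.59  0.41 -0.18] T [ 0.11  0.05 -0.01] grip 1.002
 plate: grasp [ -66.9 -287.9   81.1] F [ 0.66  0.28 -0.18]
 shift cm (tool) [-0.09  0.06  0.11]
 turn [ 0.0004 -0.0019  0.0009]
```

Call:
play_rows --targets "0 0 0.1 0 0 0 -1;0 0 0 0 0 0 -1;0 0 0 0 0 0 -1;0 0 0 0 0 0 -1;0 0 0 0 0 0 -1;0 0 0 0 0 0 -1" --newtons 20

```text
time: 4.08
position: [0.4667, -0.286, 0.3425]
tool_rot: [3.1, -0.497, 0.006]
ft_force: [-0.3, 0.1, 0.5]
grip_width: 0.404
```

Call:
play_rows --targets "0 0 0 0 0 0 -1;0 0 0 0 0 0 -1" --newtons 60

```text
time: 4.32
position: [0.4666, -0.2861, 0.3425]
tool_rot: [3.1, -0.498, 0.006]
ft_force: [2.9, 6.3, -0.6]
grip_width: 0.179
```

```bash
python3 -c "
from h import *
st([.4655,-.2863,.177],-108.3)"
```

```text
t 4.33 tcp [ 0.4666 -0.2861  0.3425] grasp [ 0.4672 -0.2865  0.1785] ty yaw -108.25 tilt [ 0.0037 -0.0025] F [ 2.91  6.27 -0.57] T [ 1.24 -0.45 -0.04] grip 0.179
 plate: grasp [ -66.3 -288.5   81.5] F [ 4.16  5.52 -0.57]
 shift cm (tool) [-0.17  0.04  0.15]
 turn [ 0.0012 -0.0042  0.001 ]
```

Call:
play_rows --targets "0 -0.06 0 0 0 0 -1;0 0 0 0 0 0 -1"

```text
time: 4.58
position: [0.4667, -0.2857, 0.3424]
tool_rot: [3.1, -0.498, 0.006]
ft_force: [-0.2, 0.0, 0.2]
grip_width: 0.182
```

```bash
python3 -c "
from h import *
st([.4655,-.2863,.177],-108.3)"
```

```text
t 4.58 tcp [ 0.4667 -0.2857  0.3424] grasp [ 0.4673 -0.2862  0.1784] ty yaw -108.26 tilt [ 0.0035 -0.0028] F [-0.2   0.01  0.2 ] T [ 0.03 -0.01 -0.01] grip 0.182
 plate: grasp [ -66.2 -288.2   81.4] F [-0.2   0.05  0.2 ]
 shift cm (tool) [-0.16  0.07  0.14]
 turn [ 0.0016 -0.0042  0.0007]
```

Call:
play_rows --targets "0 0 -1 0 0 0 -1;0 0 -2 0 0 0 -1;0 0 -2 0 0 0 -1;0 0 -2 0 0 0 -1;0 0 0 0 0 0 -1"

```text
time: 5.2
position: [0.4664, -0.2848, 0.4155]
tool_rot: [3.101, -0.497, 0.005]
ft_force: [-0.2, 0.3, -1.4]
grip_width: 0.178
```

```bash
python3 -c "
from h import *
st([.4665,-.286,.36],-108.3)"
```

```text
t 5.2 tcp [ 0.4664 -0.2848  0.4155] grasp [ 0.4669 -0.285   0.2515] ty yaw -108.22 tilt [ 0.0029 -0.0012] F [-0.15  0.29 -1.43] T [0.09 0.03 0.04] grip 0.178
 plate: grasp [ -66.3 -287.   154.5] F [-0.09  0.31 -1.43]
 shift cm (tool) [  0.03   0.11 -10.85]
 turn [ 0.0002 -0.0031  0.0014]
```

Call:
play_rows --targets "0 0.1 -2 0 0 0 -1;0 0 -3 0 0 0 -1;0 0 -3 0 0 0 -1;0 0 -2.5 0 0 0 -1;0 0 0 0 0 0 -1"

```text
time: 5.82
position: [0.4655, -0.2851, 0.5184]
tool_rot: [-3.099, 0.496, 0.007]
ft_force: [-0.1, -0.0, -2.8]
grip_width: 0.178
```

```bash
python3 -c "
from h import *
from bench import ctrl
st([.5615,.0288,.36],-108.3)
for n in('top','scene'):
    im=ctrl.get_image(n); np.savez(f'pics/{n}2.npz',**im); cv2.imwrite(f'pics/{n}2.png',im['pixels'])
a=cv2.imread('pics/top2.png')[150:310,300:460];b=cv2.imread('pics/scene2.png')[50:240,50:240]
cv2.imwrite('pics/z4.png',np.hstack([cv2.resize(a,(400,400)),cv2.resize(b,(400,400))]))
"
```

```text
t 5.83 tcp [ 0.4655 -0.2851  0.5184] grasp [ 0.4649 -0.2845  0.3544] ty yaw -108.18 tilt [-0.0036  0.0036] F [-0.1  -0.05 -2.83] T [ 0.05 -0.04 -0.01] grip 0.178
 plate: grasp [ -68.2 -286.1  257.4] F [-0.11 -0.02 -2.83]
 shift cm (tool) [ -0.6  -32.79  -0.48]
 turn [-0.0023  0.0046  0.0021]
```

View pics/z4.png

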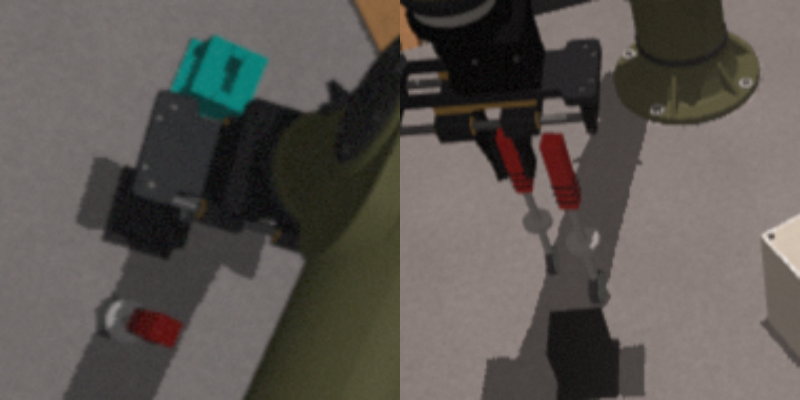

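The mirror is held upright, with the collar at about (535,220) and the head below it in the right crop, clear of the stand. Now I'll turn the gripper so the jaws lie along the cabinet's x axis.

Call:
play_rows --targets "0 0 0 0 0 -0.175 -1;0 0 0 0 0 -0.175 -1;0 0 0 0 0 -0.175 -1;0 0 0 0 0 -0.175 -1;0 0 0 0 0 -0.175 -1;0 0 0 0 0 -0.175 -1;0 0 0 0 0 -0.175 -1;0 0 0 0 0 -0.175 -1;0 0 0 0 0 -0.175 -1;0 0 0 0 0 -0.175 -1;0 0 0 0 0 -0.175 -1;0 0 0 0 0 -0.175 -1;0 0 0 0 0 0 -1"

```text
time: 7.55
position: [0.4618, -0.2843, 0.4868]
tool_rot: [-1.857, -2.468, 0.003]
ft_force: [-1.3, -0.2, -1.9]
grip_width: 0.181
```

```bash
python3 -c "
from h import *
st([.5615,.0288,.355],12.1)"
```

```text
t 7.55 tcp [ 0.4618 -0.2843  0.4868] grasp [ 0.4547 -0.2793  0.323 ] ty yaw 16.13 tilt [-0.0435  0.0303] F [-1.31 -0.22 -1.88] T [-0.1  -0.22 -0.  ] grip 0.181
 plate: grasp [ -77.1 -278.9  226. ] F [-1.33  0.06 -1.88]
 shift cm (tool) [26.76 18.71 -2.73]
 turn [-0.0348 -0.04    0.0697]
```

Call:
play_rows --targets "0 0 -2 -0.035 -0.04 0.07 -1;0 0 -1.5 0 0 0 -1;0 0 0 0 0 0 -1"

```text
time: 7.92
position: [0.4623, -0.2849, 0.5193]
tool_rot: [-1.982, -2.43, 0.0]
ft_force: [0.4, -0.6, -1.9]
grip_width: 0.181
```

```bash
python3 -c "
from h import *
st([.5615,.0288,.355],12.1)"
```

```text
t 7.92 tcp [ 0.4623 -0.2849  0.5193] grasp [ 0.4615 -0.2844  0.3553] ty yaw 11.61 tilt [-0.0046  0.0034] F [ 0.41 -0.63 -1.92] T [ 0.02 -0.09 -0.02] grip 0.181
 plate: grasp [ -71.4 -285.3  258.3] F [ 0.27 -0.7  -1.92]
 shift cm (tool) [28.67 16.09  0.09]
 turn [-0.0038 -0.0042 -0.0086]
```

Call:
play_rows --targets "3.2 1.8 -0.2 0 0 0 -1;3.2 1.8 -0.2 0 0 0 -1;3.2 1.8 -0.2 0 0 0 -1;3.2 1.8 -0.2 0 0 0 -1;3.2 1.8 -0.2 0 0 0 -1;0 0 0 0 0 0 -1"

```text
time: 8.68
position: [0.5197, -0.1059, 0.5243]
tool_rot: [-1.979, -2.418, 0.004]
ft_force: [0.3, -0.8, -1.6]
grip_width: 0.18
```

```bash
python3 -c "
from h import *
st([.5615,.0288,.355],12.1)"
```

```text
t 8.68 tcp [ 0.5197 -0.1059  0.5243] grasp [ 0.5173 -0.1045  0.3604] ty yaw 11.41 tilt [-0.0148  0.0088] F [ 0.32 -0.79 -1.59] T [-0.01 -0.11 -0.  ] grip 0.18
 plate: grasp [  20.8 -121.   263.4] F [ 0.14 -0.84 -1.59]
 shift cm (tool) [12.18  6.98  0.59]
 turn [-0.0127 -0.0116 -0.0121]
```

Call:
play_rows --targets "3 1.8 0 -0.012 -0.012 -0.012 -1;3 1.8 0 0 0 0 -1;3 1.6 0 0 0 0 -1;2.5 1.2 0 0 0 0 -1;0 0 0 0 0 0 -1"

```text
time: 9.3
position: [0.5597, 0.0171, 0.5196]
tool_rot: [-1.982, -2.43, 0.012]
ft_force: [0.8, -0.4, -1.8]
grip_width: 0.179
```

```bash
python3 -c "
from h import *
st([.5615,.0288,.355],12.1)"
```

```text
t 9.3 tcp [0.5597 0.0171 0.5196] grasp [0.5582 0.0166 0.3556] ty yaw 11.6 tilt [-0.0092 -0.0027] F [ 0.77 -0.4  -1.82] T [-0.04 -0.17  0.02] grip 0.179
 plate: grasp [ 86.2 -11.2 258.6] F [ 0.67 -0.55 -1.82]
 shift cm (tool) [1.13 0.57 0.05]
 turn [-0.0096  0.0007 -0.0087]
```

Call:
play_rows --targets "1.1 0.4 0 -0.0095 0.001 -0.009 -1;0 0 0 0 0 0 -1"

```text
time: 9.55
position: [0.5616, 0.0267, 0.5185]
tool_rot: [-1.978, -2.44, 0.002]
ft_force: [-0.2, 0.6, -1.7]
grip_width: 0.181
```

```bash
python3 -c "
from h import *
from bench import ctrl
st([.5615,.0288,.355],12.1)
for n in('top','scene'):
    im=ctrl.get_image(n); np.savez(f'pics/{n}3.npz',**im); cv2.imwrite(f'pics/{n}3.png',im['pixels'])
a=cv2.imread('pics/top3.png')[140:260,170:290];b=cv2.imread('pics/scene3.png')[60:240,190:340]
cv2.imwrite('pics/z5.png',np.hstack([cv2.resize(a,(400,480)),cv2.resize(b,(400,480))]))
"
```

```text
t 9.55 tcp [0.5616 0.0267 0.5185] grasp [0.5614 0.0266 0.3545] ty yaw 11.95 tilt [-0.0015 -0.0007] F [-0.19  0.61 -1.74] T [-0.02 -0.11  0.01] grip 0.181
 plate: grasp [ 91.4  -2.1 257.5] F [-0.05  0.64 -1.74]
 shift cm (tool) [ 0.21  0.06 -0.05]
 turn [-0.0016  0.0004 -0.0026]
```

View pics/z5.png

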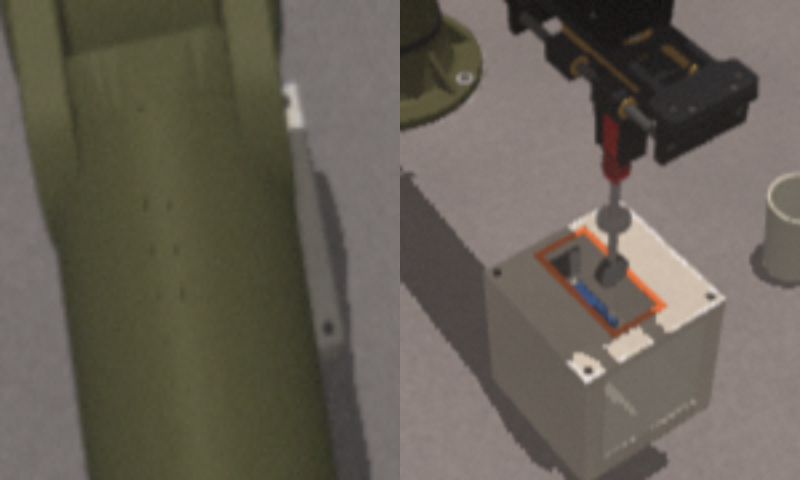

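```bash
python3 -c "
from h import *
S=load('pics/scene3.npz'); g=np.array([.5614,.0266,.3545])
for d in(.0934-.003,.0934+.058,.0934-.05,.0934-.02): print(d,proj(S,g-[0,0,d]).round(1))
px=S['pixels']; cv2.imwrite('pics/z6.png',cv2.resize(px[90:180,230:310],(640,720),interpolation=cv2.INTER_NEAREST))
print(-S['R'].T@S['t'])
P=cloud(S)
m=(P[...,2]>.18)&(P[...,2]<.30)&(abs(P[...,0]-.5614)<.03)&(abs(P[...,1]-.0266)<.03)
Q=P[m]
for z in np.arange(.185,.30,.01):
  q=Q[abs(Q[:,2]-z)<.005]
  if len(q): print(z.round(3),len(q),np.median(q,0).round(4), np.ptp(q,0).round(3))
"
```

```text
0.0904 [[272.4 140.4]]
0.1514 [[271.5 159.6]]
0.043399999999999994 [[273.1 124.2]]
0.07339999999999999 [[272.6 134.7]]
[ 1.14809491 -0.28258823  0.95521106]
0.185 1 [0.564  0.0245 0.1887] [0. 0. 0.]
0.195 29 [0.5651 0.021  0.1965] [0.007 0.027 0.009]
0.205 39 [0.5647 0.0164 0.2044] [0.008 0.03  0.01 ]
0.215 40 [0.5635 0.0167 0.2145] [0.011 0.022 0.009]
0.225 9 [0.5639 0.0185 0.2249] [0.005 0.005 0.008]
0.235 13 [0.564  0.0202 0.2364] [0.004 0.007 0.01 ]
0.245 10 [0.5638 0.0192 0.2441] [0.006 0.007 0.008]
0.255 2 [0.5723 0.0148 0.2598] [0.001 0.002 0.   ]
0.265 106 [0.5646 0.0174 0.2661] [0.027 0.029 0.009]
0.275 14 [0.5637 0.0184 0.2748] [0.008 0.006 0.008]
0.285 12 [0.5639 0.0189 0.2856] [0.005 0.006 0.009]
0.295 11 [0.5632 0.0192 0.2944] [0.003 0.008 0.004]
```

View pics/z6.png

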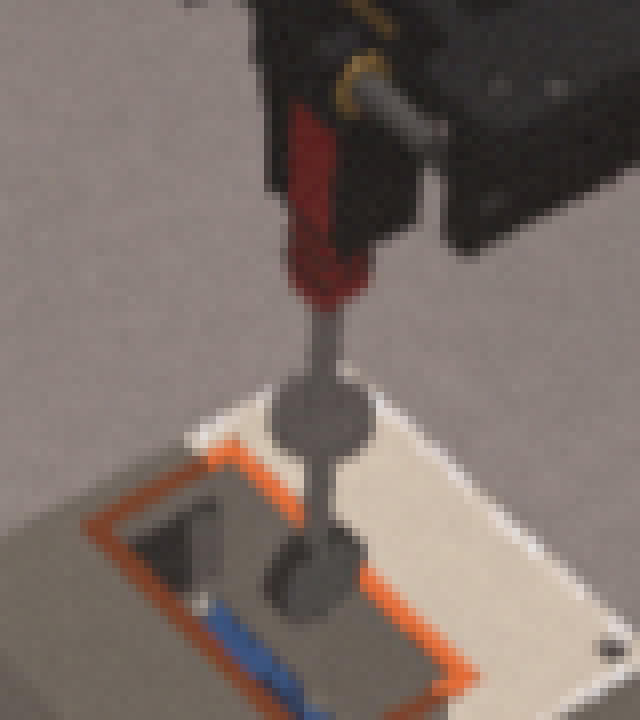

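```bash
cat >> h.py <<'E'
CAB=np.array([.541,.0254]); PL=CAB+np.array([np.cos(YAW),np.sin(YAW)])*-.071
OFF=np.array([-.0022,0,.164+.0934])
def ms(goal=None):
    """mirror origin in plate frame (mm), goal in plate mm -> tool shift cm"""
    from bench import ctrl
    s=ctrl.get_state(); R=Ro.from_rotvec(s["tool_rot"]).as_matrix(); m=s["position"]+R@OFF
    c,sn=np.cos(YAW),np.sin(YAW); W=np.array([[c,sn,0],[-sn,c,0],[0,0,1]])
    print("t",round(s["time"],2),"mirror@plate",((W@(m-np.r_[PL,.097]))*1000).round(1),"F plate",(W@s["ft_force"]).round(2),"T",(W@s["torque"]).round(2),"grip",round(s["grip_width"],3),"tilt",(W@R[:,2])[:2].round(4))
    y=YAW; D=np.c_[[0,0,0],[np.cos(y),np.sin(y),0],[0,0,-1.]]; D[:,0]=np.cross(D[:,1],D[:,2])
    print(" turn",Ro.from_matrix(R.T@D).as_rotvec().round(4))
    if goal is not None:
        G=W.T@(np.array(goal)/1000.)+np.r_[PL,.097]
        print(" shift cm",(R.T@(G-m)*100).round(2),"  with turn:",(R.T@((G-D@OFF)-s["position"])*100).round(2))
    return s
E
python3 -c "
from h import *
ms([92,0,160])"
```

```text
t 9.65 mirror@plate [ 90.7  -7.2 164.1] F plate [-0.1  -0.65 -1.2 ] T [-0.08 -0.06  0.  ] grip 0.175 tilt [-0.0021 -0.0016]
 turn [-0.0021  0.0016 -0.005 ]
 shift cm [0.72 0.13 0.41]   with turn: [0.68 0.07 0.41]
```

Call:
play_rows --targets "0.7 0.1 0 -0.002 0.002 -0.005 -1;0 0 0 0 0 0 -1"

```text
time: 9.9
position: [0.5612, 0.0315, 0.5186]
tool_rot: [-1.977, -2.441, -0.0]
ft_force: [0.3, -0.6, -1.1]
grip_width: 0.179
```

```bash
python3 -c "
from h import *
from bench import ctrl
s=ms([92,0,160])
im=ctrl.get_image('scene'); np.savez('pics/scene4.npz',**im)
px=im['pixels']; cv2.imwrite('pics/z7.png',cv2.resize(px[90:180,230:310],(640,720),interpolation=cv2.INTER_NEAREST))
P=cloud(im);hsv=cv2.cvtColor(px,cv2.COLOR_BGR2HSV).astype(int)
m=(P[...,2]>.225)&(P[...,2]<.30)&(abs(P[...,0]-.563)<.03)&(abs(P[...,1]-.026)<.012)&(abs(P[...,2]-.266)>.01)
q=np.median(P[m],0); d=np.array([1.148-.563,-.2826-.026]); d/=np.linalg.norm(d); c=q[:2]-d*.0035
print(q,c)
hm=(hsv[...,0]>4)&(hsv[...,0]<17)&(hsv[...,1]>140)&(hsv[...,2]>90); hm[:130]=0;hm[195:]=0;hm[:,:230]=0;hm[:,310:]=0
v,u=np.nonzero(hm); w=ray(im,np.c_[u,v],.16)[:,:2].astype(np.float32); r=cv2.minAreaRect(w); print(r)
h=np.array(r[0]); e=c-h; print('mirror rel hatch local', e@[np.cos(YAW),np.sin(YAW)], e@[-np.sin(YAW),np.cos(YAW)])
"
```

```text
t 9.9 mirror@plate [ 92.1  -0.4 164.2] F plate [ 0.13 -0.61 -1.14] T [-0.02 -0.11  0.02] grip 0.179 tilt [0.     0.0001]
 turn [ 0.     -0.0001 -0.0017]
 shift cm [ 0.04 -0.01  0.42]   with turn: [ 0.05 -0.01  0.42]
[0.56348752 0.02544587 0.27862373] [0.56039184 0.0270789 ]
((0.5342252850532532, 0.021984757855534554), (0.11502482742071152, 0.05647510662674904), 12.516862869262695)
mirror rel hatch local 0.02665304763092617 -0.0005040284339793336
```

View pics/z7.png

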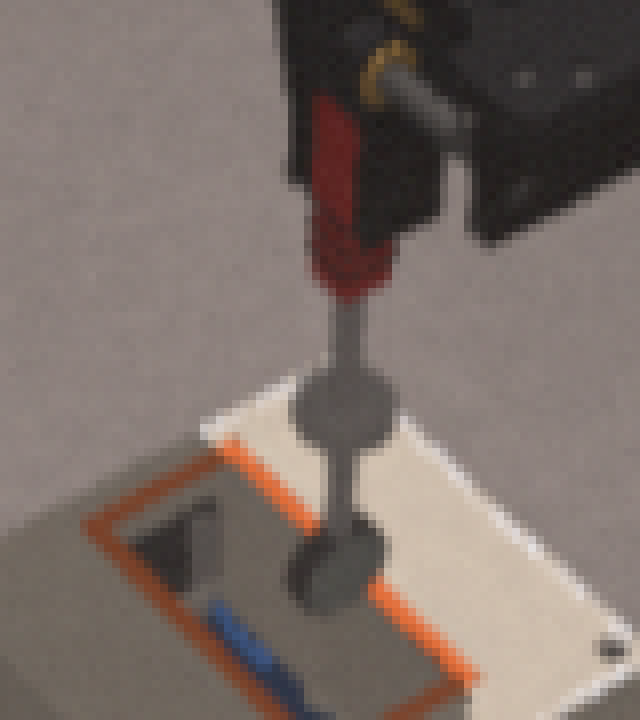

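The scene view now puts the mirror 0.5 mm off the hatch's centre line, which agrees with the robot's reading of -0.4 mm. I'll descend in stages.

Call:
play_rows --targets "0 0 1.5 0 0 0 -1;0 0 1.5 0 0 0 -1;0 0 1.5 0 0 0 -1;0 0 0 0 0 0 -1"

```text
time: 10.45
position: [0.5609, 0.0303, 0.4689]
tool_rot: [-1.978, -2.439, 0.003]
ft_force: [0.3, -0.3, -1.6]
grip_width: 0.174
```

```bash
python3 -c "
from h import *
s=ms([92,0,90])"
```

```text
t 10.45 mirror@plate [ 90.8  -1.7 114.5] F plate [ 0.21 -0.38 -1.62] T [ 0.   -0.08 -0.02] grip 0.174 tilt [-0.0026 -0.0002]
 turn [-0.0026  0.0002 -0.0032]
 shift cm [0.17 0.12 2.45]   with turn: [0.16 0.05 2.45]
```

Call:
play_rows --targets "0.2 0.1 1.2 -0.003 0 -0.003 -1;0.05 0 1.2 0 0 0 -1;0 0 0 0 0 0 -1"

```text
time: 10.82
position: [0.5615, 0.0332, 0.4433]
tool_rot: [1.974, 2.443, 0.001]
ft_force: [0.6, 0.4, -1.5]
grip_width: 0.181
```

```bash
python3 -c "
from h import *
s=ms([92,0,30])"
```

```text
t 10.82 mirror@plate [92.9  1.1 88.9] F plate [ 0.64  0.25 -1.52] T [-0.05 -0.15  0.03] grip 0.181 tilt [ 0.0009 -0.0002]
 turn [0.0009 0.0002 0.0002]
 shift cm [-0.11 -0.09  5.89]   with turn: [-0.11 -0.07  5.89]
```

Call:
play_rows --targets "-0.1 -0.05 1.2 0 0 0 -1;0.03 0 1.2 0 0 0 -1;0.03 0 1.2 0 0 0 -1;0 0 0 0 0 0 -1"

```text
time: 11.32
position: [0.5611, 0.0326, 0.4047]
tool_rot: [1.974, 2.443, 0.001]
ft_force: [0.2, -0.3, -1.0]
grip_width: 0.181
```

```bash
python3 -c "
from h import *
s=ms([92,0,30])"
```

```text
t 11.32 mirror@plate [92.4  0.6 50.3] F plate [ 0.18 -0.34 -0.96] T [-0.04 -0.08 -0.01] grip 0.181 tilt [ 0.0009 -0.0002]
 turn [0.0009 0.0002 0.0001]
 shift cm [-0.06 -0.04  2.03]   with turn: [-0.06 -0.02  2.03]
```

Call:
play_rows --targets "-0.05 0 1 0 0 0 -1;0 0 0.9 0 0 0 -1;0 0 0 0 0 0 -1"

```text
time: 11.7
position: [0.5614, 0.032, 0.3847]
tool_rot: [1.974, 2.442, 0.002]
ft_force: [0.3, 0.0, -1.8]
grip_width: 0.174
```

```bash
python3 -c "
from h import *
s=ms([72,0,30])"
```

```text
t 11.7 mirror@plate [92.7 -0.1 30.3] F plate [ 0.27 -0.05 -1.76] T [ 0.01 -0.11  0.01] grip 0.174 tilt [ 0.0015 -0.0002]
 turn [ 0.0015  0.0002 -0.    ]
 shift cm [ 0.01 -2.07  0.02]   with turn: [-0.   -2.03  0.02]
```

Call:
play_rows --targets "0 -1 0 0 0 0 -1;0 -1 0 0 0 0 -1;0 -0.7 0 0 0 0 -1;0 0 0 0 0 0 -1"

```text
time: 12.2
position: [0.5329, 0.0261, 0.3855]
tool_rot: [1.973, 2.441, 0.002]
ft_force: [0.3, 0.8, -1.0]
grip_width: 0.176
```

```bash
python3 -c "
from h import *
s=ms([60,0,30])"
```

```text
t 12.2 mirror@plate [63.9 -0.1 31.2] F plate [ 0.46  0.7  -0.99] T [ 0.05 -0.15 -0.  ] grip 0.176 tilt [ 0.0026 -0.0013]
 turn [ 0.0026  0.0013 -0.    ]
 shift cm [ 0.01 -0.39  0.11]   with turn: [-0.02 -0.32  0.11]
```

Call:
play_rows --targets "0 -0.2 0.1 0.003 0.001 0 -1;0 -0.2 0 0 0 0 -1;0 0 0 0 0 0 -1"

```text
time: 12.58
position: [0.529, 0.0252, 0.3848]
tool_rot: [1.975, 2.443, 0.0]
ft_force: [0.8, -0.4, -2.2]
grip_width: 0.179
```

```bash
python3 -c "
from h import *
s=ms([60,0,30])"
```

```text
t 12.57 mirror@plate [59.3  0.1 30.4] F plate [ 0.65 -0.57 -2.25] T [-0.03 -0.11 -0.  ] grip 0.179 tilt [ 0.0003 -0.0003]
 turn [ 0.0003  0.0003 -0.0002]
 shift cm [-0.01  0.07  0.04]   with turn: [-0.01  0.08  0.04]
```

Call:
play_rows --targets "0.1 0 0 0 0 0 -1;0.1 0 0 0 0 0 -1;0 0 0 0 0 0 -1"

```text
time: 12.95
position: [0.5288, 0.0275, 0.3847]
tool_rot: [1.975, 2.443, 0.001]
ft_force: [0.0, -0.1, -2.1]
grip_width: 0.178
```

Call:
play_rows --targets "0.1 0 0 0 0 0 -1;0 0 0 0 0 0 -1"

```text
time: 13.2
position: [0.5286, 0.0286, 0.3847]
tool_rot: [1.974, 2.444, 0.001]
ft_force: [0.8, -0.4, -1.9]
grip_width: 0.174
```

```bash
python3 -c "
from h import *
s=ms([60,0,30])"
```

```text
t 13.2 mirror@plate [59.6  3.6 30.3] F plate [ 0.67 -0.52 -1.94] T [-0.03 -0.13  0.  ] grip 0.174 tilt [0.0003 0.0002]
 turn [ 0.0003 -0.0002  0.0004]
 shift cm [-0.36  0.04  0.03]   with turn: [-0.35  0.05  0.03]
```

Call:
play_rows --targets "0.1 0 0 0 0 0 -1;0 0 0 0 0 0 -1"

```text
time: 13.45
position: [0.5283, 0.0297, 0.3847]
tool_rot: [-1.974, -2.444, -0.001]
ft_force: [0.5, 1.1, -2.4]
grip_width: 0.18
```

Call:
play_rows --targets "0.1 0 0 0 0 0 -1;0 0 0 0 0 0 -1"

```text
time: 13.7
position: [0.5282, 0.0303, 0.3847]
tool_rot: [1.975, 2.443, -0.0]
ft_force: [0.8, -1.0, -1.2]
grip_width: 0.174
```

```bash
python3 -c "
from h import *
s=ms([60,0,30])"
```

```text
t 13.7 mirror@plate [59.5  5.1 30.3] F plate [ 0.54 -1.17 -1.21] T [-0.11 -0.15  0.02] grip 0.174 tilt [ 0.0003 -0.0005]
 turn [0.0003 0.0005 0.    ]
 shift cm [-0.51  0.05  0.03]   with turn: [-0.53  0.05  0.03]
```

Call:
play_rows --targets "0.1 0 0 0 0 0 -1;0 0 0 0 0 0 -1"

```text
time: 13.95
position: [0.528, 0.0308, 0.3847]
tool_rot: [1.974, 2.442, -0.001]
ft_force: [0.0, -0.4, -1.9]
grip_width: 0.18
```

```bash
python3 -c "
from h import *
s=ms([60,0,30])"
```

```text
t 13.95 mirror@plate [59.6  5.3 30.3] F plate [-0.07 -0.43 -1.93] T [-0.25 -0.08  0.02] grip 0.18 tilt [ 0.0004 -0.0017]
 turn [ 0.0004  0.0017 -0.0004]
 shift cm [-0.53  0.04  0.03]   with turn: [-0.58  0.06  0.03]
```

Call:
play_rows --targets "-0.3 0 0 0 0 0 -1;-0.3 0 0 0 0 0 -1;-0.2 0 0 0 0 0 -1;0 0 0 0 0 0 -1"

```text
time: 14.45
position: [0.5297, 0.0229, 0.3846]
tool_rot: [1.975, 2.443, 0.0]
ft_force: [0.3, -0.4, -1.9]
grip_width: 0.178
```

```bash
python3 -c "
from h import *
s=ms([60,0,30])"
```

```text
t 14.45 mirror@plate [59.6 -2.2 30.2] F plate [ 0.17 -0.43 -1.85] T [-0.   -0.18  0.01] grip 0.178 tilt [ 0.0003 -0.    ]
 turn [ 0.0003  0.     -0.0003]
 shift cm [0.22 0.04 0.02]   with turn: [0.22 0.05 0.02]
```

Call:
play_rows --targets "-0.1 0 0 0 0 0 -1;-0.1 0 0 0 0 0 -1;0 0 0 0 0 0 -1"

```text
time: 14.82
position: [0.5301, 0.0212, 0.3846]
tool_rot: [-1.975, -2.443, -0.001]
ft_force: [-0.5, 0.5, -1.4]
grip_width: 0.18
```

```bash
python3 -c "
from h import *
s=ms([60,0,30])"
```

```text
t 14.82 mirror@plate [59.6 -3.9 30.2] F plate [-0.35  0.59 -1.41] T [-0.   -0.11 -0.01] grip 0.18 tilt [0.0003 0.0005]
 turn [ 0.0003 -0.0005  0.0001]
 shift cm [0.39 0.04 0.02]   with turn: [0.41 0.05 0.02]
```

Call:
play_rows --targets "-0.1 0 0 0 0 0 -1;0 0 0 0 0 0 -1"

```text
time: 15.08
position: [0.5303, 0.0208, 0.3846]
tool_rot: [-1.974, -2.443, -0.002]
ft_force: [0.2, 0.3, -1.1]
grip_width: 0.178
```

```bash
python3 -c "
from h import *
s=ms([60,0,30])"
```

```text
t 15.07 mirror@plate [59.6 -4.1 30.2] F plate [ 0.3   0.28 -1.13] T [ 0.13 -0.1   0.03] grip 0.178 tilt [0.0002 0.0016]
 turn [ 0.0002 -0.0016  0.0006]
 shift cm [0.41 0.04 0.02]   with turn: [0.45 0.05 0.02]
```

Call:
play_rows --targets "0.3 0 0 0 0 0 -1;0.2 0 0 0 0 0 -1;0 -0.2 0 0 0 0 -1;0 0 0 0 0 0 -1"

```text
time: 15.58
position: [0.5271, 0.0252, 0.3847]
tool_rot: [-1.974, -2.444, -0.001]
ft_force: [-0.5, 0.6, -1.1]
grip_width: 0.182
```

```bash
python3 -c "
from h import *
s=ms([55,0.6,30])"
```

```text
t 15.57 mirror@plate [57.4  0.6 30.3] F plate [-0.36  0.68 -1.12] T [-0.01 -0.09  0.04] grip 0.182 tilt [0.0003 0.0003]
 turn [ 0.0003 -0.0003  0.0006]
 shift cm [ 0.   -0.24  0.03]   with turn: [ 0.01 -0.24  0.03]
```

Call:
play_rows --targets "0 -0.2 0 0 0 0 -1;0 0 0 0 0 0 -1"

```text
time: 15.82
position: [0.525, 0.0246, 0.3847]
tool_rot: [1.974, 2.444, 0.0]
ft_force: [0.1, -0.1, -1.5]
grip_width: 0.18
```

```bash
python3 -c "
from h import *
s=ms([55,0.6,30])"
```

```text
t 15.82 mirror@plate [55.2  0.4 30.3] F plate [ 0.06 -0.07 -1.47] T [-0.03 -0.08  0.01] grip 0.18 tilt [0.0002 0.0001]
 turn [ 0.0002 -0.0001  0.0004]
 shift cm [ 0.02 -0.02  0.03]   with turn: [ 0.03 -0.01  0.03]
```

Call:
play_rows --targets "0 -0.2 0 0 0 0 -1;0 0 0 0 0 0 -1"

```text
time: 16.08
position: [0.5229, 0.024, 0.3847]
tool_rot: [1.975, 2.443, 0.0]
ft_force: [-1.0, 0.1, -2.1]
grip_width: 0.181
```

```bash
python3 -c "
from h import *
s=ms([55,0.6,30])"
```

```text
t 16.07 mirror@plate [53.1  0.3 30.3] F plate [-0.97  0.26 -2.14] T [ 0.01 -0.09  0.02] grip 0.181 tilt [0.0003 0.0001]
 turn [ 0.0003 -0.0001  0.0002]
 shift cm [0.03 0.19 0.03]   with turn: [0.03 0.2  0.03]
```

Call:
play_rows --targets "0.03 -0.2 0 0 0 0 -1;0 0 0 0 0 0 -1"

```text
time: 16.32
position: [0.5208, 0.0239, 0.3847]
tool_rot: [1.975, 2.443, 0.001]
ft_force: [0.1, 0.2, -0.8]
grip_width: 0.179
```

```bash
python3 -c "
from h import *
s=ms([55,0.6,30])"
```

```text
t 16.32 mirror@plate [51.   0.6 30.3] F plate [ 0.13  0.19 -0.83] T [-0.02 -0.16 -0.01] grip 0.179 tilt [0.0005 0.0001]
 turn [ 0.0005 -0.0001  0.0002]
 shift cm [0.   0.4  0.03]   with turn: [0.   0.41 0.03]
```

Call:
play_rows --targets "0 -0.2 0 0 0 0 -1;0 0 0 0 0 0 -1"

```text
time: 16.58
position: [0.5195, 0.0237, 0.3851]
tool_rot: [1.973, 2.442, 0.005]
ft_force: [1.3, 0.2, -2.8]
grip_width: 0.185
```

```bash
python3 -c "
from h import *
s=ms([55,0.6,30])"
```

```text
t 16.57 mirror@plate [50.7  0.6 30.7] F plate [ 1.33 -0.11 -2.84] T [ 0.01 -0.49 -0.04] grip 0.185 tilt [0.0041 0.    ]
 turn [ 0.0041 -0.      0.0004]
 shift cm [-0.    0.43  0.07]   with turn: [-0.    0.54  0.07]
```

Call:
play_rows --targets "0 -0.3 0.05 0.004 0 0 -1;0 -0.1 0 0 0 0 -1"

```text
time: 16.82
position: [0.5172, 0.0233, 0.3856]
tool_rot: [1.971, 2.44, 0.01]
ft_force: [2.6, 0.4, -3.9]
grip_width: 0.182
```

```bash
python3 -c "
from h import *
s=ms([40,0.6,30])"
```

```text
t 16.82 mirror@plate [49.5  0.7 31.3] F plate [ 2.66 -0.16 -3.85] T [-0.05 -1.11  0.  ] grip 0.182 tilt [ 0.0083 -0.0001]
 turn [0.0083 0.0001 0.0008]
 shift cm [-0.01 -0.95  0.12]   with turn: [-0.02 -0.73  0.12]
```

Call:
play_rows --targets "0 -0.35 0.1 0.006 0 0 -1;0 -0.1 0 0 0 0 -1"

```text
time: 17.08
position: [0.5142, 0.0228, 0.3859]
tool_rot: [1.97, 2.44, 0.01]
ft_force: [1.2, -0.8, -1.8]
grip_width: 0.179
```

```bash
python3 -c "
from h import *
s=ms([40,0.6,30])"
```

```text
t 17.07 mirror@plate [46.5  0.7 31.5] F plate [ 1.04 -1.   -1.83] T [-0.07 -0.87 -0.03] grip 0.179 tilt [ 0.009  -0.0006]
 turn [0.009  0.0006 0.0011]
 shift cm [-0.01 -0.65  0.14]   with turn: [-0.02 -0.42  0.14]
```

Call:
play_rows --targets "0 -0.25 0.1 0.005 0 0 -1;0 -0.1 0 0 0 0 -1"

```text
time: 17.32
position: [0.5096, 0.0218, 0.3845]
tool_rot: [1.974, 2.444, -0.001]
ft_force: [-0.2, -0.4, -1.1]
grip_width: 0.179
```

```bash
python3 -c "
from h import *
s=ms([40,0.6,30])"
```

```text
t 17.32 mirror@plate [39.5  0.7 30.1] F plate [-0.31 -0.38 -1.13] T [-0.06 -0.12  0.02] grip 0.179 tilt [-0.0004 -0.0006]
 turn [-0.0004  0.0006  0.001 ]
 shift cm [-0.01  0.05  0.01]   with turn: [-0.02  0.04  0.01]
```

The stem snapped through: torque is back to baseline and x is about 39.5 mm. Next I'll confirm with the back stop and the jaws.

Call:
play_rows --targets "0 -0.2 0 0 0 0 -1;0 -0.2 0 0 0 0 -1;0 0 0 0 0 0 -1"

```text
time: 17.7
position: [0.5042, 0.0205, 0.3834]
tool_rot: [-1.972, -2.441, 0.007]
ft_force: [0.1, 0.8, -1.3]
grip_width: 0.178
```

```bash
python3 -c "
from h import *
s=ms([37,0.6,30])"
```

```text
t 17.7 mirror@plate [32.5  0.7 29. ] F plate [ 0.26  0.74 -1.28] T [ 0.01 -0.22 -0.  ] grip 0.178 tilt [-0.0055 -0.0002]
 turn [-0.0055  0.0002  0.0006]
 shift cm [-0.01  0.45 -0.1 ]   with turn: [-0.01  0.3  -0.1 ]
```

Call:
play_rows --targets "0 -0.15 0 0 0 0 -1;0 0 0 0 0 0 -1"

```text
time: 17.95
position: [0.5033, 0.0203, 0.3838]
tool_rot: [-1.973, -2.443, 0.003]
ft_force: [1.5, 0.0, -1.9]
grip_width: 0.18
```

```bash
python3 -c "
from h import *
s=ms([37,0.6,30])"
```

```text
t 17.95 mirror@plate [32.4  0.7 29.4] F plate [ 1.44 -0.28 -1.9 ] T [ 0.05 -0.45  0.01] grip 0.18 tilt [-0.0026 -0.0002]
 turn [-0.0026  0.0002  0.0007]
 shift cm [-0.01  0.46 -0.06]   with turn: [-0.02  0.4  -0.06]
```

The back stop shows at 32.4 mm measured against 33 nominal. I'll back off to the middle of the home span.

Call:
play_rows --targets "0 0.35 -0.05 -0.003 0 0 -1;0 0 0 0 0 0 -1"

```text
time: 18.2
position: [0.5065, 0.021, 0.3841]
tool_rot: [-1.974, -2.443, 0.002]
ft_force: [0.2, 0.6, -2.0]
grip_width: 0.177
```

```bash
python3 -c "
from h import *
s=ms([36.5,0.6,26])"
```

```text
t 18.2 mirror@plate [36.   0.7 29.7] F plate [ 0.35  0.56 -2.  ] T [-0.   -0.1   0.01] grip 0.177 tilt [-0.0013 -0.0002]
 turn [-0.0013  0.0002  0.0007]
 shift cm [-0.01  0.05  0.37]   with turn: [-0.02  0.01  0.37]
```

Call:
play_rows --targets "0 0.03 0.15 0 0 0 -1;0 0 0.15 0 0 0 -1;0 0 0.1 0 0 0 -1;0 0 0 0 0 0 -1"

```text
time: 18.7
position: [0.5065, 0.021, 0.3794]
tool_rot: [-1.973, -2.442, 0.004]
ft_force: [-0.0, 0.5, -1.5]
grip_width: 0.176
```

Call:
play_rows --targets "0 0 0.1 0 0 0 -1;0 0 0.1 0 0 0 -1;0 0 0 0 0 0 -1"

```text
time: 19.08
position: [0.5065, 0.021, 0.3773]
tool_rot: [-1.973, -2.442, 0.004]
ft_force: [-0.5, -0.2, -1.1]
grip_width: 0.179
```

```bash
python3 -c "
from h import *
s=ms([36.5,0.6,24])"
```

```text
t 19.07 mirror@plate [35.6  0.7 22.9] F plate [-0.49 -0.05 -1.11] T [-0.01 -0.13  0.03] grip 0.179 tilt [-0.003 -0.   ]
 turn [-0.003   0.      0.0007]
 shift cm [-0.01  0.09 -0.11]   with turn: [-0.01  0.01 -0.11]
```

Call:
play_rows --targets "0 0 0.1 -0.003 0 0 -1;0 0 0.1 0 0 0 -1;0 0 0 0 0 0 -1"

```text
time: 19.45
position: [0.5065, 0.021, 0.3752]
tool_rot: [1.974, 2.444, 0.0]
ft_force: [0.5, -0.5, -1.4]
grip_width: 0.181
```

Call:
play_rows --targets "0 0 0.1 0 0 0 -1;0 0 0.1 0 0 0 -1;0 0 0 0 0 0 -1"

```text
time: 19.82
position: [0.5065, 0.021, 0.3731]
tool_rot: [1.974, 2.444, 0.0]
ft_force: [-1.5, 0.0, -1.9]
grip_width: 0.179
```

```bash
python3 -c "
from h import *
s=ms([36.5,0.6,24])"
```

```text
t 19.82 mirror@plate [36.4  0.7 18.7] F plate [-1.47  0.35 -1.92] T [-0.02 -0.07 -0.01] grip 0.179 tilt [ 0.0003 -0.    ]
 turn [0.0003 0.     0.0007]
 shift cm [-0.01  0.01 -0.53]   with turn: [-0.01  0.01 -0.53]
```

Call:
play_rows --targets "0 0 0.1 0 0 0 -1;0 0 0.1 0 0 0 -1;0 0 0 0 0 0 -1"

```text
time: 20.2
position: [0.5065, 0.021, 0.3709]
tool_rot: [1.974, 2.444, 0.0]
ft_force: [-0.1, -0.9, -0.8]
grip_width: 0.176
```

Call:
play_rows --targets "0 0 0.1 0 0 0 -1;0 0 0.1 0 0 0 -1;0 0 0 0 0 0 -1"

```text
time: 20.58
position: [0.5065, 0.021, 0.3688]
tool_rot: [1.974, 2.444, 0.0]
ft_force: [-0.1, -0.5, -1.8]
grip_width: 0.184
```

Call:
play_rows --targets "0 0 0.1 0 0 0 -1;0 0 0.1 0 0 0 -1;0 0 0 0 0 0 -1"

```text
time: 20.95
position: [0.5065, 0.021, 0.3666]
tool_rot: [1.974, 2.444, 0.0]
ft_force: [0.3, 0.6, -0.7]
grip_width: 0.176
```

```bash
python3 -c "
from h import *
s=ms([36.5,0.6,24])"
```

```text
t 20.95 mirror@plate [36.4  0.7 12.2] F plate [ 0.39  0.5  -0.69] T [-0.05 -0.07 -0.03] grip 0.176 tilt [0.0002 0.    ]
 turn [ 0.0002 -0.      0.0006]
 shift cm [-0.01  0.01 -1.18]   with turn: [-0.01  0.01 -1.18]
```

Call:
play_rows --targets "0 0 0.1 0 0 0 -1;0 0 0.1 0 0 0 -1;0 0 0 0 0 0 -1"

```text
time: 21.32
position: [0.5065, 0.021, 0.3645]
tool_rot: [1.974, 2.444, 0.0]
ft_force: [-0.9, -0.2, -1.7]
grip_width: 0.177
```

Call:
play_rows --targets "0 0 0.1 0 0 0 -1;0 0 0.1 0 0 0 -1;0 0 0 0 0 0 -1"

```text
time: 21.7
position: [0.5065, 0.021, 0.3623]
tool_rot: [1.974, 2.444, 0.0]
ft_force: [0.3, 0.2, -1.2]
grip_width: 0.18
```

Call:
play_rows --targets "0 0 0.1 0 0 0 -1;0 0 0.1 0 0 0 -1;0 0 0 0 0 0 -1"

```text
time: 22.08
position: [0.5066, 0.021, 0.3602]
tool_rot: [1.974, 2.444, 0.0]
ft_force: [-0.3, -0.2, -0.9]
grip_width: 0.182
```

```bash
python3 -c "
from h import *
s=ms([36.5,0.6,24])"
```

```text
t 22.07 mirror@plate [36.5  0.7  5.8] F plate [-0.33 -0.14 -0.88] T [-0.04 -0.12  0.  ] grip 0.182 tilt [0.0003 0.    ]
 turn [ 0.0003 -0.      0.0007]
 shift cm [-0.01  0.   -1.82]   with turn: [-0.01  0.01 -1.82]
```

Call:
play_rows --targets "0 0 0.1 0 0 0 -1;0 0 0.1 0 0 0 -1;0 0 0 0 0 0 -1"

```text
time: 22.45
position: [0.5065, 0.021, 0.3581]
tool_rot: [1.974, 2.444, 0.0]
ft_force: [0.6, 0.5, -0.7]
grip_width: 0.179
```

Call:
play_rows --targets "0 0 0.1 0 0 0 -1;0 0 0 0 0 0 -1"

```text
time: 22.7
position: [0.5065, 0.021, 0.357]
tool_rot: [1.974, 2.444, 0.0]
ft_force: [0.2, -0.1, -1.5]
grip_width: 0.179
```

Call:
play_rows --targets "0 0 0.1 0 0 0 -1;0 0 0 0 0 0 -1"

```text
time: 22.95
position: [0.5066, 0.021, 0.356]
tool_rot: [1.974, 2.444, 0.0]
ft_force: [0.6, 0.2, -0.9]
grip_width: 0.179
```

```bash
python3 -c "
from h import *
s=ms([36.5,0.6,24])"
```

```text
t 22.95 mirror@plate [36.5  0.7  1.6] F plate [ 0.67  0.02 -0.95] T [ 0.02 -0.09  0.01] grip 0.179 tilt [0.0004 0.    ]
 turn [ 0.0004 -0.      0.0006]
 shift cm [-0.01  0.   -2.24]   with turn: [-0.01  0.01 -2.24]
```

Call:
play_rows --targets "0 0 0.1 0 0 0 -1;0 0 0 0 0 0 -1"

```text
time: 23.2
position: [0.5066, 0.021, 0.3549]
tool_rot: [1.974, 2.444, 0.0]
ft_force: [-0.5, 0.2, -1.5]
grip_width: 0.18
```

Call:
play_rows --targets "0 0 0.1 0 0 0 -1;0 0 0 0 0 0 -1"

```text
time: 23.45
position: [0.5067, 0.021, 0.3541]
tool_rot: [1.974, 2.443, 0.001]
ft_force: [-0.2, -0.3, -0.9]
grip_width: 0.181
```

```bash
python3 -c "
from h import *
s=ms([36.5,0.6,24])"
```

```text
t 23.45 mirror@plate [36.7  0.7 -0.3] F plate [-0.26 -0.23 -0.91] T [-0.    0.01 -0.08] grip 0.181 tilt [ 0.0007 -0.0001]
 turn [0.0007 0.0001 0.0006]
 shift cm [-0.01 -0.01 -2.43]   with turn: [-0.01  0.   -2.43]
```

Call:
play_rows --targets "0 0 0.1 0 0 0 -1;0 0 0 0 0 0 -1"

```text
time: 23.7
position: [0.5067, 0.0211, 0.3537]
tool_rot: [1.974, 2.443, 0.0]
ft_force: [-1.1, -0.0, 1.4]
grip_width: 0.177
```

```bash
python3 -c "
from h import *
s=ms([36.5,0.6,24])"
```

```text
t 23.7 mirror@plate [36.7  0.7 -0.7] F plate [-1.13  0.22  1.42] T [-0.    0.26 -0.02] grip 0.177 tilt [ 0.0006 -0.0004]
 turn [0.0006 0.0004 0.0006]
 shift cm [-0.01 -0.02 -2.47]   with turn: [-0.02 -0.   -2.47]
```

```bash
python3 -c "
from h import *
from bench import ctrl
im=ctrl.get_image('scene'); np.savez('pics/scene5.npz',**im)
px=im['pixels']; cv2.imwrite('pics/z8.png',cv2.resize(px[95:245,205:325],(576,600*1),interpolation=cv2.INTER_CUBIC))
ms()
"
```

```text
t 23.75 mirror@plate [36.7  0.6 -0.7] F plate [-1.83  0.13  1.98] T [0.   0.23 0.01] grip 0.181 tilt [ 0.0007 -0.0004]
 turn [0.0007 0.0004 0.0006]
```

View pics/z8.png

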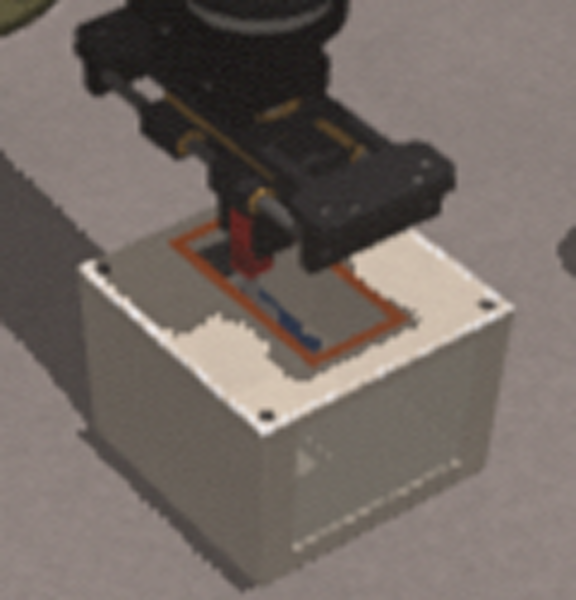

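Call:
play_rows --targets "0 -0.05 0.02 0 0 0 -1;0 0 0 0 0 0 -1"

```text
time: 24.0
position: [0.5064, 0.0211, 0.3538]
tool_rot: [1.973, 2.443, 0.002]
ft_force: [-1.8, 0.2, 1.9]
grip_width: 0.181
```

```bash
python3 -c "
from h import *
ms()
"
```

```text
t 24.0 mirror@plate [36.7  0.7 -0.6] F plate [-1.67  0.54  1.88] T [0.02 0.15 0.02] grip 0.181 tilt [ 0.0017 -0.0006]
 turn [0.0017 0.0006 0.0007]
```

Call:
play_rows --targets "0 -0.05 0 0 0 0 -1;0 0 0 0 0 0 -1;0 0 0 0 0 0 -1" --newtons 6

```text
time: 24.38
position: [0.5061, 0.021, 0.3538]
tool_rot: [1.973, 2.442, 0.003]
ft_force: [0.1, 0.4, 1.1]
grip_width: 0.185
```

```bash
python3 -c "
from h import *
ms()
"
```

```text
t 24.38 mirror@plate [36.8  0.6 -0.6] F plate [0.14 0.33 1.08] T [ 0.04 -0.08 -0.01] grip 0.185 tilt [ 0.003  -0.0006]
 turn [0.003  0.0006 0.0007]
```

Call:
play_rows --targets "0 0 0 0 0 0 -0.6;0 0 0 0 0 0 -0.58;0 0 0 0 0 0 -0.55;0 0 0 0 0 0 -0.5;0 0 0 0 0 0 -0.45"

```text
time: 25.0
position: [0.5059, 0.0208, 0.3532]
tool_rot: [1.973, 2.443, 0.002]
ft_force: [0.2, -0.3, 0.3]
grip_width: 0.265
```

```bash
python3 -c "
from h import *
ms()
"
```

```text
t 25.0 mirror@plate [36.2  0.6 -1.2] F plate [ 0.18 -0.32  0.3 ] T [-0.   -0.14  0.  ] grip 0.265 tilt [ 0.0019 -0.0004]
 turn [0.0019 0.0004 0.0007]
```

Call:
play_rows --targets "0 0 0 0 0 0 -0.2;0 0 0 0 0 0 0;0 0 0 0 0 0 0.1;0 0 0 0 0 0 0.1;0 0 0 0 0 0 0.1"

```text
time: 25.62
position: [0.5059, 0.0208, 0.3532]
tool_rot: [1.973, 2.443, 0.002]
ft_force: [-0.5, 0.1, 0.6]
grip_width: 0.542
```

```bash
python3 -c "
from h import *
from bench import ctrl
im=ctrl.get_image('scene')
px=im['pixels']; cv2.imwrite('pics/z9.png',cv2.resize(px[95:245,205:325],(576,600*1),interpolation=cv2.INTER_CUBIC))
ms()
"
```

```text
t 25.68 mirror@plate [36.2  0.6 -1.2] F plate [-0.26  0.88 -0.32] T [-0.04 -0.12  0.02] grip 0.55 tilt [ 0.0019 -0.0005]
 turn [0.0019 0.0005 0.0007]
```

View pics/z9.png

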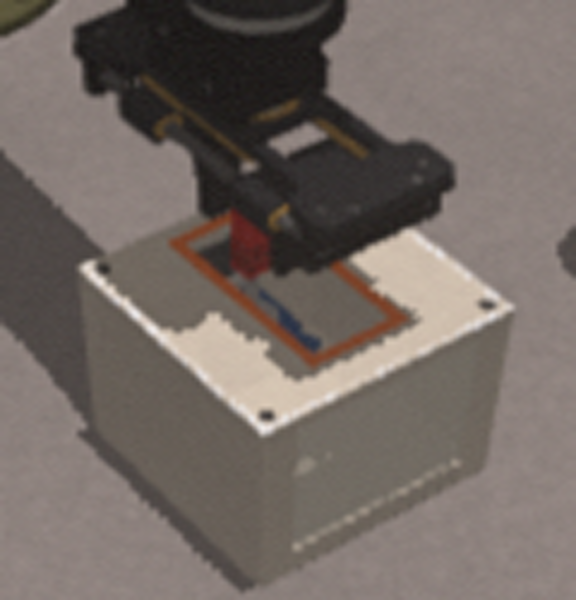

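The mirror stayed put, with the handle at about (250,240), and the fingers are open and clear. I'll withdraw straight up.

Call:
play_rows --targets "0 0 -0.5 0 0 0 0.1;0 0 -1 0 0 0 0.1;0 0 -1.5 0 0 0 0.1;0 0 -2 0 0 0 0.1;0 0 -2 0 0 0 0.1;0 0 -2.5 0 0 0 0.1;0 0 -2.5 0 0 0 0.1;0 0 -2.5 0 0 0 0.1;0 0 0 0 0 0 0.1;0 0 0 0 0 0 0.1"

```text
time: 26.92
position: [0.505, 0.0218, 0.5111]
tool_rot: [1.968, 2.438, 0.008]
ft_force: [0.7, -0.1, -0.8]
grip_width: 0.547
```

```bash
python3 -c "
from h import *
from bench import ctrl
im=ctrl.get_image('scene'); np.savez('pics/scene6.npz',**im)
px=im['pixels']; cv2.imwrite('pics/z10.png',cv2.resize(px[80:230,205:325],(576,600*1),interpolation=cv2.INTER_CUBIC))
cv2.imwrite('pics/scene6.png',px)
ms()
P=cloud(im);hsv=cv2.cvtColor(px,cv2.COLOR_BGR2HSV).astype(int)
m=((hsv[...,0]<4)|(hsv[...,0]>175))&(hsv[...,1]>150)&(abs(P[...,0]-.51)<.04)&(abs(P[...,1]-.02)<.04)
Q=P[m]; print(len(Q),Q[:,2].min(),Q[:,2].max())
for z in np.arange(.145,.225,.01):
  q=Q[abs(Q[:,2]-z)<.005]
  if len(q): print(z.round(3),len(q),np.mean(q,0).round(4))
t=Q[Q[:,2]>Q[:,2].max()-.004]; print(t.mean(0))
"
```

```text
t 26.98 mirror@plate [ 37.4   1.  156.8] F plate [-0.52 -0.02 -0.44] T [-0.01 -0.01 -0.02] grip 0.554 tilt [ 0.0092 -0.0032]
 turn [0.0092 0.0032 0.0016]
59 0.17445582117130826 0.21686460412113082
0.175 5 [0.5132 0.0147 0.1771]
0.185 12 [0.511  0.0128 0.1854]
0.195 9 [0.5118 0.014  0.1948]
0.205 7 [0.512  0.0148 0.2037]
0.215 26 [0.5104 0.015  0.2142]
[0.5099951  0.01511066 0.21482536]
```

View pics/z10.png

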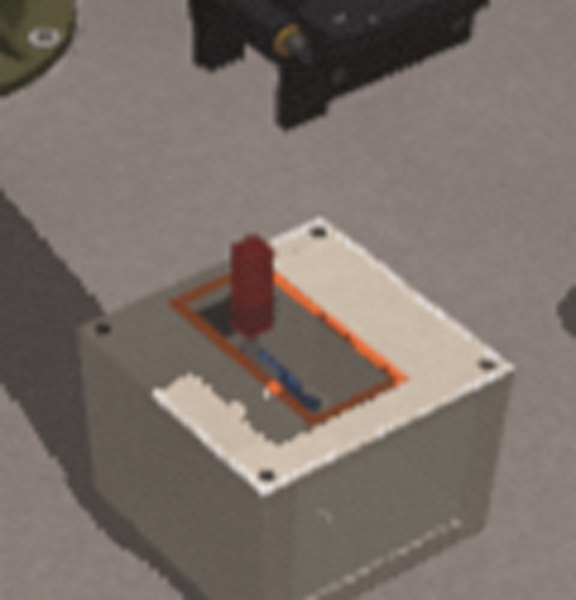

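The mirror hangs upright, with the handle at about (252,285). I'll move the arm aside for a top-view check.

Call:
play_rows --targets "-4 0 -0.3 0 0 0 0.1;-4 0 -0.3 0 0 0 0.1;-4 0 -0.3 0 0 0 0.1;-4 0 -0.3 0 0 0 0.1;-4 0 -0.3 0 0 0 0.1;-4 0 -0.3 0 0 0 0.1;-4 0 0 0 0 0 0.1;0 0 0 0 0 0 0.1"

```text
time: 27.98
position: [0.5654, -0.2594, 0.521]
tool_rot: [-1.966, -2.445, 0.0]
ft_force: [0.2, 0.5, -0.3]
grip_width: 0.549
```

```bash
python3 -c "
from h import *
from bench import ctrl
im=ctrl.get_image('top'); np.savez('pics/top7.npz',**im); px=im['pixels']
cv2.imwrite('pics/z11.png',cv2.resize(px[140:260,170:290],(600,600),interpolation=cv2.INTER_CUBIC))
hsv=cv2.cvtColor(px,cv2.COLOR_BGR2HSV).astype(int); P=cloud(im)
m=((hsv[...,0]<4)|(hsv[...,0]>175))&(hsv[...,1]>150)&(abs(P[...,0]-.51)<.04)&(abs(P[...,1]-.02)<.04)
Q=P[m]; t=Q[Q[:,2]>.205]; e=t.mean(0)[:2]-PL
print(len(t),t.mean(0), 'plate', e@[np.cos(YAW),np.sin(YAW)], e@[-np.sin(YAW),np.cos(YAW)])
"
```

```text
43 [0.50795835 0.01716973 0.21675634] plate 0.03696720871759702 -0.001121273771273679
```

View pics/z11.png

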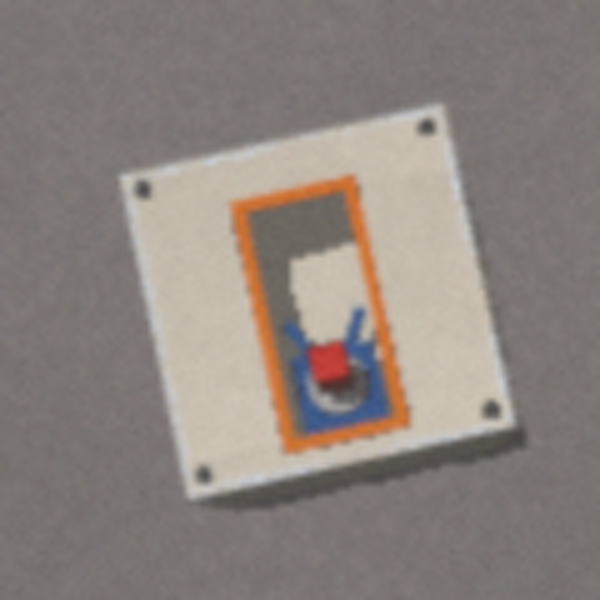

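The top view shows the handle at about (327,362) and the collar resting centrally on the blue prongs at about (337,385). The measured plate position is x = 37.0 mm, y = -1.1 mm. Handing the job in.

```bash
python3 -c "
from bench import ctrl
print(ctrl.close_job())"
```

```text
the job is handed in; nothing more can be done
None
```

The small mirror is hanging on the blue fork and released, and I handed the job in at about 28 s of the 67 s allowed. The interface reports no verdict.

**What I did**
- I lifted the mirror upright out of the black stand and turned the gripper so its jaws lay along the cabinet's x axis. Then I lowered it through the hatch to the entry point.
- I found the fork's side position by light touches on both mouth flares, about 1 N each. Its centre was at about y = +0.6 mm.
- The stem went past the spring jaws with about 3–5 N, and a light touch found the back stop at 32.4 mm measured against 33 mm nominal. I then backed off to about 36.5 mm.
- I lowered the mirror until the collar touched at about z = 0 mm with about 3 N. I eased the sideways load, opened the fingers and withdrew straight up.

**Last checks**
- **Position:** the top camera puts the handle at x = 37.0 mm, y = -1.1 mm of the plate, inside the allowed range.
- **Height and tilt:** the handle top is at 0.216 m, which puts the collar at prong height, and it looks upright in both views.
- **Forces:** wrist readings stayed within a few newtons throughout. I saw no sign of contact with the cabinet, but contact force there is not reported directly.
- **Bystanders:** the arm kept well away from the cup, can and specimen block. I did not measure them again at the end.

**Disagreements**
- The scene camera reads about 1.7 mm off the top camera and the robot, so I trusted the top camera.
- My rougher reading from the scene camera put the mirror at about x = 39.6 mm, also inside the allowed range.

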